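# Charge the mill jar with one level scoop of grinding rods

## Task

Turn the ball knob to swing the cover fully off the mill jar. Then lift a heaped scoop of grinding rods out of the bin, strike it level by drawing it sideways out under the bar over the bin's right side, so that the surplus drops back and one full layer of three stays, and tip those three into the jar. Finally stand the scoop upright on the bench; every rod must lie in the jar or in the bin, and leave the vase, bowl and glaze pot where they are.

Things in the scene. Friction and masses are not known exactly. Their poses are not given: they have to be found in the camera images.
- bin: Fixed grey bin, 248 mm long (x) by 122 wide (y), 112 clear inside; origin on the bench, x away from the low lip, y left. Walls: right (-y) 90 mm high, left 130, far 140. V floor: from the low lip (x -125, z 55 mm) 14.6 deg down to the valley (x 55, z 8), then 52 deg up to x 115, z 85. The rods lie across it, piled in the valley. The scoop slides in over the lip, grip trailing.
- bar_end (a point): Free end of the fixed steel strike bar, on its axis: 14 mm rod along the bin's x above the right wall (bin x -15 to 131, y -58.5 mm), underside 140 mm above the bench, 50 mm above the wall; held at the far end by a 16 mm post at bin x 123 to 139. The scoop's tray and one layer of rods pass under it; the scoop's grip passes beside this free end.
- scoop: Loose aluminium scoop, 0.26 kg, 158 mm long. Origin under its tray, z up, x to the front. Tray open at both sides, 72 wide, floor 3 mm thick from x -51 to 44; back wall 34 high, inner face x -48; in front a ridge 3 mm above the floor (x 40-44) and a ramped lip to x 65. Holds three rods side by side across it, tops 33 mm up; surplus lies on these, to 60. Nose-down over 40 deg the rods roll out.
- place0 (a point): Place of a rod in the scoop's tray: the middle of the rear rod of a full layer (scoop x -33, z 18 mm).
- place1 (a point): Place of a rod in the scoop's tray: the middle of the middle rod of a full layer (scoop x -3, z 18 mm).
- place2 (a point): Place of a rod in the scoop's tray: the middle of the front rod of a full layer (scoop x 27, z 18 mm).
- scoop_grip (a point): Point on the axis of the scoop's upright wooden grip, a post 24 x 24 mm square (sides along the scoop's x and y) behind the tray, from z = 18 to 114 mm; the point is at x = -81, z = 90 mm of the scoop.
- rod0: One of seven alike white porcelain grinding rods with round ends, 30 mm thick, 100 mm long, 90 g; origin at its middle, its length along its y. Loose in the bin.
- rod1: One of seven alike white porcelain grinding rods with round ends, 30 mm thick, 100 mm long, 90 g; origin at its middle, its length along its y. Loose in the bin.
- rod2: One of seven alike white porcelain grinding rods with round ends, 30 mm thick, 100 mm long, 90 g; origin at its middle, its length along its y. Loose in the bin.
- rod3: One of seven alike white porcelain grinding rods with round ends, 30 mm thick, 100 mm long, 90 g; origin at its middle, its length along its y. Loose in the bin.
- rod4: One of seven alike white porcelain grinding rods with round ends, 30 mm thick, 100 mm long, 90 g; origin at its middle, its length along its y. Loose in the bin.
- rod5: One of seven alike white porcelain grinding rods with round ends, 30 mm thick, 100 mm long, 90 g; origin at its middle, its length along its y. Loose in the bin.
- rod6: One of seven alike white porcelain grinding rods with round ends, 30 mm thick, 100 mm long, 90 g; origin at its middle, its length along its y. Loose in the bin.
- stand: Fixed round steel stand, 180 mm across, under the mill jar; origin on the bench on the jar's axis. White porcelain jar, 168 mm outside, rim 105 mm high, mouth 156 mm wide, inner floor 29 mm above the bench. The cover's pivot post rises 105 mm from the axis along the stand's x.
- jar (a joint): How far the jar has sunk on the stand's spring weigh plate, in m: 0 when empty, about 1.1 mm more for each rod in it.
- cover (a joint): Angle of the jar's steel swing cover about its pivot post: 0 over the mouth, growing counter-clockwise seen from above to the stop at 1.55 rad, fully open. Starts at 0 to 0.15, stays where left, takes 0.15 N m. Disc 162 mm across, 109 to 114 mm above the bench, centred 105 mm from the pivot (towards -x of the stand when closed).
- knob_center (a point): Centre of the smooth black ball knob, 44 mm in diameter, fixed on top of the cover on the pivot axis, 157 mm above the bench on a 16 mm stem. It turns with the cover; grip it across its widest part, at this height, or the fingers slip off.
- vase: Bystander: loose terracotta vase, 80 mm across, 120 mm high, origin under its foot.
- bowl: Bystander: loose blue bowl, 104 mm across, 50 mm high, origin under its foot.
- glaze_jar: Bystander: loose white glaze pot with a lid, 64 mm across, 85 mm high, origin under its foot.
There are look-alikes about, which are no part of the job. Leave any yellow look-alike of the rod5 alone.

How it is judged:
By the outcome, as a careful person would: the job done as asked, in the order asked, and still so for the second after the job is handed in, with the robot touching nothing.
It also fails if it takes over 72 s, if anything falls off the work surface, if the arm or the gripper's body presses on something with over 40 N, if the wrist force passes 120 N, or if a joint passes its speed limit or range.

## Robot

A 6-joint arm with a two-finger parallel gripper is mounted at the origin on the work surface. World frame = base frame: x ahead of the robot, y to its left, z up, the work surface at z = 0. Lengths are in m, angles in rad, forces in N, time in s.
With the tool pointing down it reaches from about 0.375 to 0.925 m from the base axis. Payload 5.7 kg.
Tool frame: the origin (TCP) lies at the very end of the fingers, on their centre line; the grasp point (between the pads) lies 19 mm behind it; z points along the fingers, y is the direction in which the jaws open and shut (so a half turn about z gives the same grasp; the last joint's range is limited). The gripper opens to 88 mm and grips with 3 to 60 N. Pads are 20 mm wide; open, the fingers measure 115 mm over their backs; the gripper's body (75 mm by 178 mm) begins 61 mm behind the grasp point.
Start: joints at [-1.296, 0.359, 1.51, -0, 1.272, -0.115], TCP at [0.228, -0.555, 0.223] pointing down, gripper open.
Joint ranges: [-2.97, 2.97], [-1.01, 2.36], [0.21, 2.38], [-0.96, 4.11], [0.2, 2.71], [-2.98, 2.98]. Speed limits (rad/s): [2.39, 2.39, 3.14, 3.14, 3.14, 3.14].

## Interface

Orientations are given as a unit quaternion [x, y, z, w].
In Python, from station import * gives the robot as it stands.
- The arm moves only by the tool play_rows, never from a script. Its argument "series" is a list that holds one entry, the list of rows, each a list of 7 numbers: the shift along the tool's x, y, z in cm, then the turn, a rotation vector about the tool's x, y, z in rad, then the closure, from 0 (fully open) to 1 (shut). A call has 1 to 10 rows; each row is the pose to reach, as a shift and turn from the pose commanded when the call began, along the tool's axes at that moment; what a row does not reach only later rows make up. A row lasts 1/12 s, in which the tool goes at most 41.7 mm and 7.16 degrees, less where a joint would pass 70% of its speed; a pose out of reach is approached as far as the arm can. A call with a gripper value outside its range is refused whole. The fingers move at their own pace and stop on an object; the grip force is fixed at half the most. Time passes only in rows, so rows that repeat a pose let the fingers close. It gives the time, the measured TCP pose, the force and the opening at its end, in the units of the state.
- get_obs(): the state, without advancing time (a new reading comes with each control period).
- snapshot(name): name is "side" or "top"; returns a dict with "frame" (384x512x3 uint8, blue, green, red), "fov_y" (degrees; the focal length in pixels is half the picture's height over the tangent of half this angle, whatever the lens; pixels are square), "cx", "cy" (the principal point, pixels), "rvec" (rotation vector, rad) and "tvec" (3), from world to camera coordinates, as OpenCV has them. Camera axes: x right, y down, z forward; pixel columns grow to the right and rows downward; lengths in m; the calibration is good to about 2 mm. A picture is of the moment at which its call begins. There is no depth.
- close_job(): hands the job in, once; it reports no verdict.
The state is a dict: "t": time; "joints": joint angles; "qd": joint speeds; "tau": joint torques, N m; "position": TCP position; "tcp_rot": TCP orientation; "contact_force": force on the tool from outside, world axes, zero at the start; "ft_torque": the same for the moment, N m; "width": opening from 0.0 (shut) to 1.0 (fully open).
Only numpy, scipy, OpenCV 4.12 (cv2) and the standard library are available. Lean on these libraries where they do the work, as an engineer would, in place of code of your own. Each camera call takes 0.05 s, during which the arm holds its last target.

## Working session

There is one attempt and no reset: what is moved stays moved. The work goes in short steps, Python scripts to look and compute and a tool call to move; the robot and the scene stay as the last step left them, time stands still between calls to the robot, and variables do not carry over. Pictures are saved under pics/ and viewed, and the job is handed in when it is done.

Besides the shell and the picture viewer there is one more tool, called after "Emit:" by a JSON object that holds its "fn" and its "kwargs". play_rows: Moves the arm, as the interface text tells. Its arguments: {"type":"object","properties":{"series":{"type":"array"}},"required":["series"]}

```bash
ls; mkdir -p pics; cat > h.py <<'E'
from station import *
import numpy as np, cv2
from scipy.spatial.transform import Rotation as R
def cam(s):
    h,w=s["frame"].shape[:2]; f=h/2/np.tan(np.radians(s["fov_y"])/2)
    return np.array([[f,0,s["cx"]],[0,f,s["cy"]],[0,0,1.]]),cv2.Rodrigues(np.array(s["rvec"],float))[0],np.array(s["tvec"],float).reshape(3)
def proj(s,P):
    K,Rm,t=cam(s); p=(Rm@np.atleast_2d(P).T).T+t; p=p@K.T; return p[:,:2]/p[:,2:]
def ray(s,uv):
    K,Rm,t=cam(s); d=Rm.T@np.linalg.inv(K)@np.array([uv[0],uv[1],1.]); return -Rm.T@t,d/np.linalg.norm(d)
def atz(s,uv,z):
    o,d=ray(s,uv); return o+d*(z-o[2])/d[2]
def tri(s1,a,s2,b):
    o1,d1=ray(s1,a);o2,d2=ray(s2,b)
    A=np.stack([d1,-d2],1); k=np.linalg.lstsq(A,o2-o1,rcond=None)[0]
    p,q=o1+d1*k[0],o2+d2*k[1]; return (p+q)/2,np.linalg.norm(p-q)
import pickle
def snap(n,tag):
    s=snapshot(n); pickle.dump(s,open(f'pics/{tag}.pkl','wb')); cv2.imwrite(f'pics/{tag}.png',s["frame"]); return s
def load(tag): return pickle.load(open(f'pics/{tag}.pkl','rb'))
def crop(tag,x0,y0,x1,y1,k,out):
    f=load(tag)["frame"][y0:y1,x0:x1]; cv2.imwrite(f'pics/{out}.png',cv2.resize(f,None,fx=k,fy=k,interpolation=cv2.INTER_CUBIC))
E
python3 - <<'E'
from h import *
for n in("side","top"):
    s=snap(n,n+"0"); K,Rm,t=cam(s); print(n,s["fov_y"],s["cx"],s["cy"],-Rm.T@t)
print(get_obs())
E
```

```text
pics
side 43.68157662926856 253.10261613345747 178.7220563256356 [0.27019274 0.77832901 0.97822782]
top 56.93355884907414 260.5829560548818 192.4989012731371 [0.41545488 0.04682701 1.02682925]
{'t': 0.1, 'joints': array([-1.29608395e+00,  3.59440839e-01,  1.51128602e+00,  3.03095435e-06,
        1.27248104e+00, -1.15075467e-01]), 'qd': array([-5.32882816e-04, -3.35985080e-04, -3.74107032e-03,  3.69985178e-05,
       -2.12954044e-03, -1.26246567e-03]), 'tau': array([-4.18944901e-04, -5.16360569e+01, -2.71406150e+01,  6.75546261e-02,
        2.76031333e-02, -2.83944456e-05]), 'position': array([ 0.22784041, -0.55441431,  0.22190349]), 'tcp_rot': array([ 9.81067985e-01,  1.93661965e-01, -6.29509904e-05, -8.05164281e-04]), 'contact_force': array([-0.77179515, -0.49346601, -0.14323236]), 'ft_torque': array([-0.0476236 , -0.00439811,  0.02920073]), 'width': 1.0020714980023386}
```

View pics/side0.png

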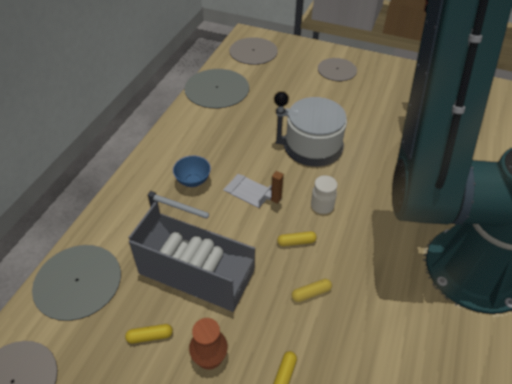

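View pics/top0.png

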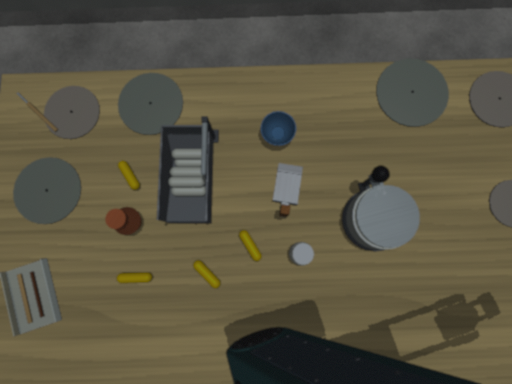

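The side view shows the bin at (190,255) with its bar at (180,205), the scoop at (250,190) with its brown grip at (277,187), the covered jar at (315,130) and the black knob at (281,99). The top view has the bin at (187,175), scoop at (288,185), knob at (381,174) and jar at (385,217). The yellow rods and grey discs are look-alikes. I'll take closer crops next.

```bash
python3 - <<'E'
from h import *
crop("side0",115,180,265,320,5,"c1")
crop("top0",145,105,235,235,4.5,"c2")
crop("side0",215,80,365,220,5,"c3")
crop("top0",260,150,430,260,4.6,"c4")
E
```

```text
(no output)
```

View pics/c1.png

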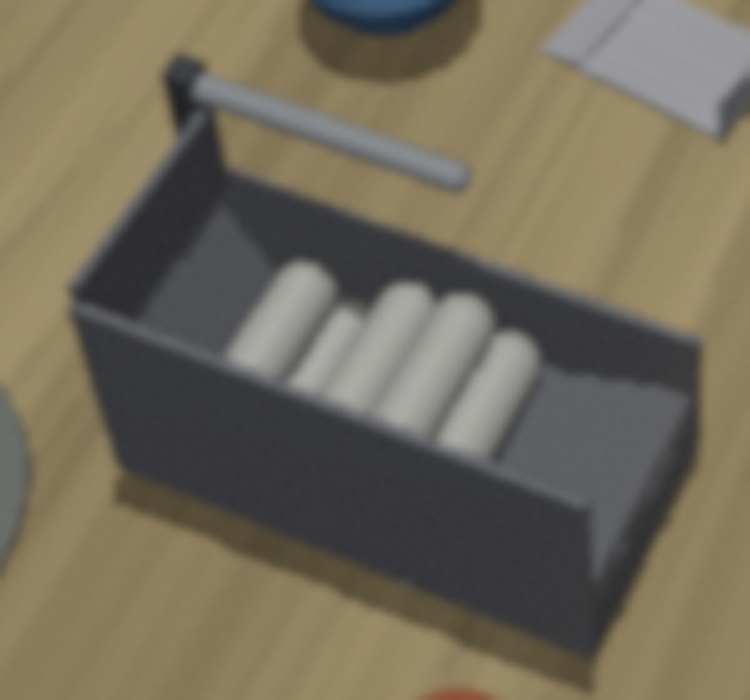

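View pics/c2.png

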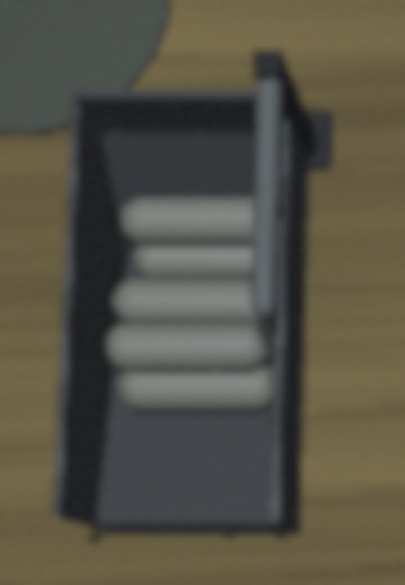

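View pics/c3.png

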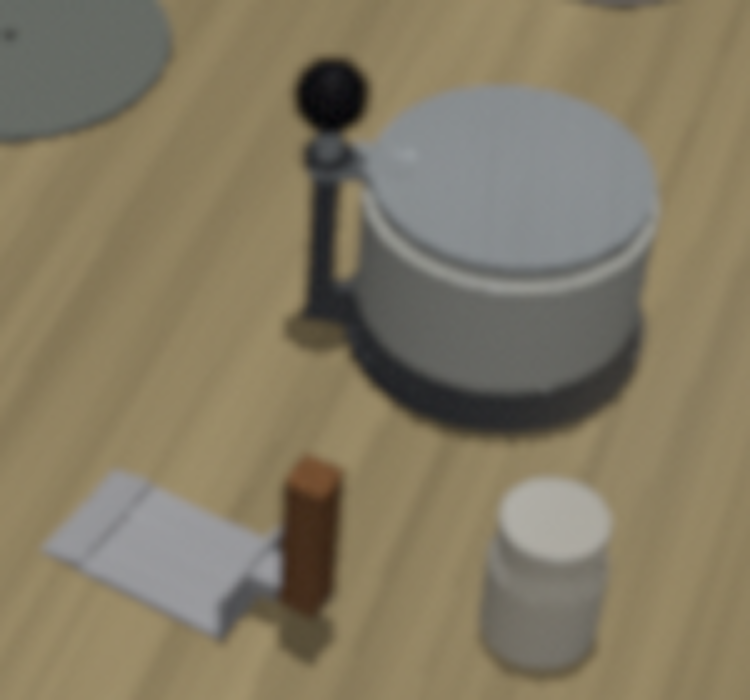

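View pics/c4.png

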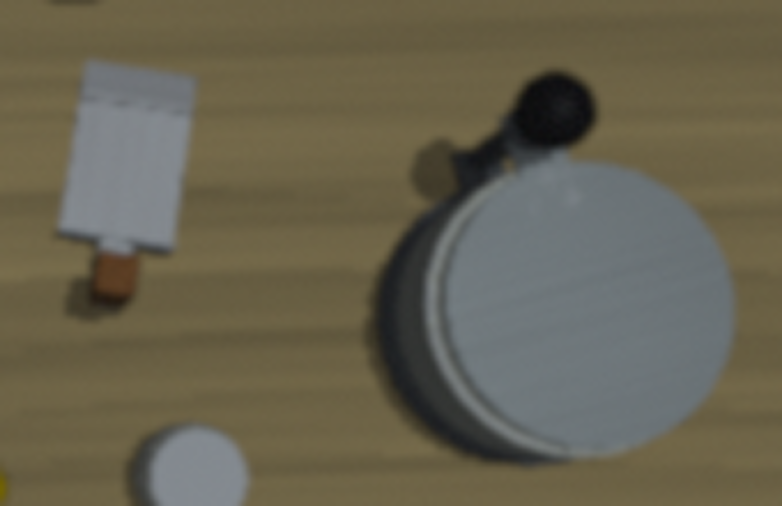

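```bash
cat > fit.py <<'E'
from h import *
S=load("side0");T=load("top0")
c1=lambda x,y:(115+x/5,180+y/5); c2=lambda x,y:(145+x/4.5,105+y/4.5)
c3=lambda x,y:(215+x/5,80+y/5); c4=lambda x,y:(260+x/4.6,150+y/4.6)
from scipy.optimize import least_squares
def fit(obs,x0):
    def r(p):
        c,s=np.cos(p[2]),np.sin(p[2]); o=[]
        for cs,P,uv in obs:
            W=[p[0]+c*P[0]-s*P[1],p[1]+s*P[0]+c*P[1],P[2]]
            o+=list(proj(cs,W)[0]-uv)
        return o
    f=least_squares(r,x0,loss='soft_l1'); print(np.round(f.x,4),np.degrees(f.x[2]),np.round(f.fun.reshape(-1,2),1).tolist()); return f.x
if __name__=="__main__":
    print("knob",tri(S,c3(332,94),T,c4(556,110)))
    print("grip",tri(S,c3(315,478),T,c4(118,270)))
    print("barend",tri(S,c1(460,178),T,c2(263,316)))
    print("LN",tri(S,c1(585,505),T,c2(57,515)))
    print("LF",tri(S,c1(75,300),T,c2(78,98)))
    print("RN",tri(S,c1(698,345),T,c2(298,530)))
    sc=fit([(T,(.065,.036,.001),c4(88,60)),(T,(.065,-.036,.001),c4(196,77)),(T,(-.051,-.036,.034),c4(173,250)),(T,(-.051,.036,.034),c4(58,233)),
     (S,(.065,.036,.001),c3(42,547)),(S,(.065,-.036,.001),c3(120,470)),(S,(-.051,.036,.0),c3(220,640)),(S,(-.081,0,.114),c3(315,478))],[.45,-.0,0])
    b=fit([(T,(-.124,.061,.13),c2(57,515)),(S,(-.124,.061,.13),c1(585,505)),(T,(.124,.061,.14),c2(78,95)),(S,(.124,.061,.14),c1(72,290)),
     (S,(-.124,-.061,.09),c1(698,345)),(T,(-.124,-.061,.09),c2(298,530)),(S,(-.015,-.0585,.147),c1(462,178)),(T,(-.015,-.0585,.147),c2(263,318)),(S,(-.124,.061,0),c1(592,657))],[.45,.3,0])
    # jar: rim/stand
    print("cover centre", atz(T,c4(590,308),.114))
    for s,tg in((S,'fs'),(T,'ft')):
        im=s["frame"].copy()
    # stand: fit using bottom circle
E
python3 fit.py
```

```text
knob (array([ 0.58782942, -0.25362656,  0.1528789 ]), np.float64(0.0027706254522357125))
grip (array([ 0.5114898 , -0.01464582,  0.10537523]), np.float64(0.004079717958111314))
barend (array([0.60260024, 0.19441122, 0.14392668]), np.float64(0.0031501602864423793))
LN (array([0.49303558, 0.31492257, 0.12336843]), np.float64(0.0009069144401496))
LF (array([0.73820693, 0.30548252, 0.12625775]), np.float64(0.0019463661173094546))
RN (array([0.4888209 , 0.18717945, 0.06603436]), np.float64(0.007414781393922179))
[ 0.5884 -0.0276 -0.2067] -11.845065891614992 [[-0.5, 0.6], [0.0, 1.1], [-0.3, 0.5], [-0.4, -0.3], [0.0, -0.2], [-0.6, -0.7], [0.0, -0.4], [-0.2, -1.3]]
[ 0.6132  0.2516 -0.0336] -1.9227628582201604 [[-1.5, 0.7], [0.1, -0.8], [-2.5, -1.1], [-2.1, -1.0], [1.1, -3.0], [-4.5, -1.3], [2.9, -0.1], [-0.1, 1.1], [0.1, -0.3]]
cover centre [ 0.48357454 -0.27669364  0.114     ]
```

```bash
cat > ov.py <<'E'
from h import *
def xf(p,P):
    P=np.array(P,float);c,s=np.cos(p[2]),np.sin(p[2])
    return np.stack([p[0]+c*P[:,0]-s*P[:,1],p[1]+s*P[:,0]+c*P[:,1],P[:,2]],1)
def draw(s,im,k,p,P,col,closed=False):
    uv=proj(s,xf(p,P))
    cv2.polylines(im,[np.round((uv+.5)*k).astype(int)],closed,col,1,cv2.LINE_AA)
def binl(s,im,k,p):
    a=.124;w=.061;w2=.061-.005
    draw(s,im,k,p,[(-a,w,0),(-a,w,.13),(a,w,.13),(a,w,0),(-a,w,0),(-a,-w,0),(a,-w,0),(a,w,0)],(0,255,0))
    draw(s,im,k,p,[(-a,-w,0),(-a,-w,.09),(a,-w,.09),(a,-w,.14),(a,w,.14)],(0,255,255))
    draw(s,im,k,p,[(-a,-w,.055),(-a,w,.055)],(0,255,255))
    draw(s,im,k,p,[(-.015,-.0585,.147),(.131,-.0585,.147)],(0,0,255))
def scoopl(s,im,k,p):
    draw(s,im,k,p,[(.065,.036,0),(.065,-.036,0),(-.051,-.036,0),(-.051,.036,0)],(0,255,0),True)
    draw(s,im,k,p,[(-.051,-.036,.034),(-.051,.036,.034)],(0,255,255))
    draw(s,im,k,p,[(-.093,-.012,.114),(-.069,-.012,.114),(-.069,.012,.114),(-.093,.012,.114)],(0,0,255),True)
    draw(s,im,k,p,[(-.081,0,.018),(-.081,0,.114)],(0,0,255))
def circ(s,im,k,c,r,z,col):
    t=np.linspace(0,2*np.pi,60); draw(s,im,k,[0,0,0],np.stack([c[0]+r*np.cos(t),c[1]+r*np.sin(t),0*t+z],1),col,True)
def save(s,b,k,out,f):
    im=cv2.resize(s["frame"],None,fx=k,fy=k,interpolation=cv2.INTER_CUBIC); f(im)
    x0,y0,x1,y1=b; cv2.imwrite(f"pics/{out}.png",im[int(y0*k):int(y1*k),int(x0*k):int(x1*k)])
E
python3 - <<'E'
from ov import *
S=load("side0");T=load("top0")
b=[.6132,.2516,-.0336];sc=[.5884,-.0276,-.2067]
A=[]
for s,bx in((S,(115,180,265,320)),(T,(145,105,235,235))):
    im=cv2.resize(s["frame"],None,fx=5,fy=5,interpolation=cv2.INTER_CUBIC); binl(s,im,5,b); A.append(im[bx[1]*5:bx[3]*5,bx[0]*5:bx[2]*5])
h=min(a.shape[0] for a in A); o=np.hstack([a[:h] for a in A]); cv2.imwrite("pics/o1.png",cv2.resize(o,None,fx=800/o.shape[1],fy=800/o.shape[1]))
kn=np.array([.588,-.2536]);ct=np.array([.4836,-.2767]); 
def f(s):
    def g(im):
        scoopl(s,im,5,sc)
    return g
A=[]
for s,bx in((S,(215,80,365,220)),(T,(265,150,430,260))):
    im=cv2.resize(s["frame"],None,fx=5,fy=5,interpolation=cv2.INTER_CUBIC); scoopl(s,im,5,sc)
    circ(s,im,5,ct,.081,.114,(0,0,255));circ(s,im,5,ct,.084,.105,(0,255,0));circ(s,im,5,ct,.09,0,(255,255,0));circ(s,im,5,kn,.022,.157,(0,255,255))
    A.append(im[bx[1]*5:bx[3]*5,bx[0]*5:bx[2]*5])
cv2.imwrite("pics/o2.png",A[0]);cv2.imwrite("pics/o3.png",cv2.resize(A[1],(800,533)))
E
```

```text
(no output)
```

View pics/o1.png

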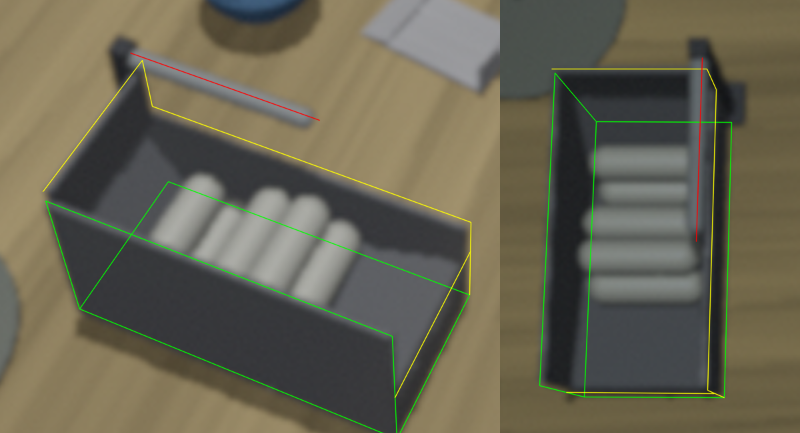

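View pics/o2.png

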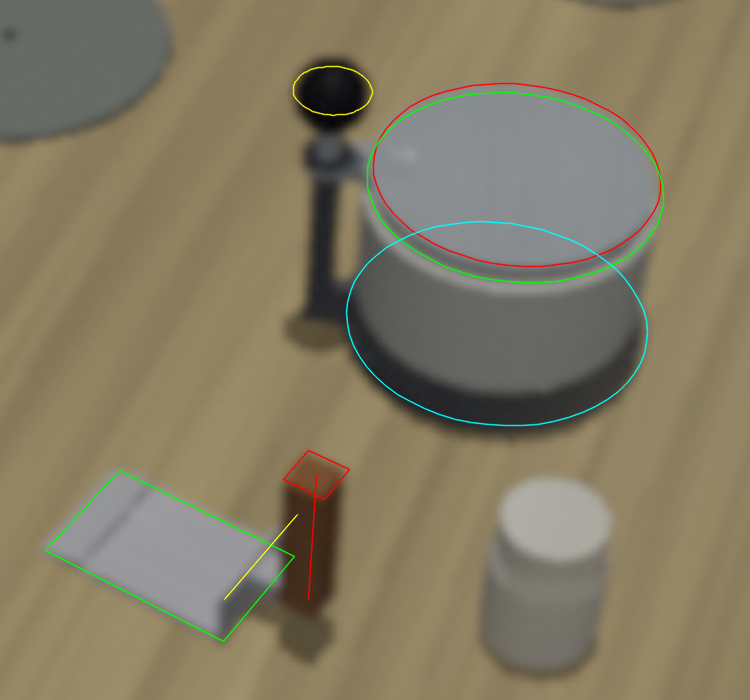

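View pics/o3.png

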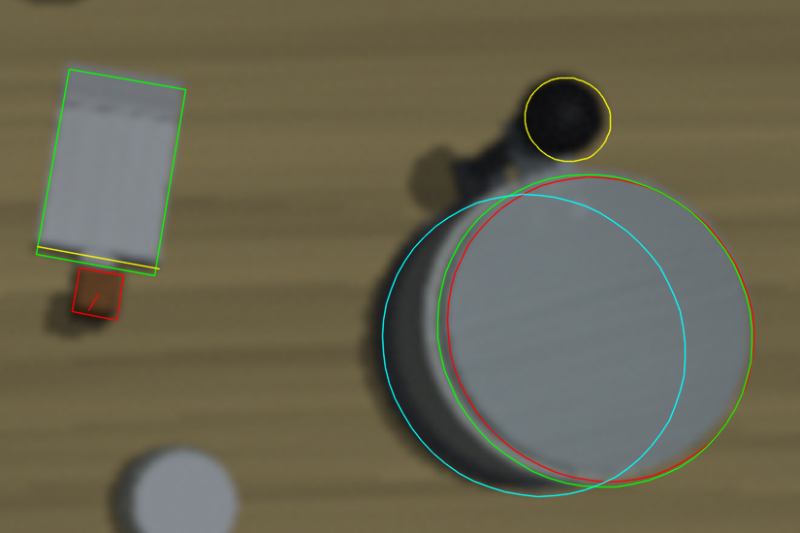

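```bash
cat >> h.py <<'E'
def rel(target,yaw=None,Rt=None,o=None):
    """shift (cm) and rotvec in tool axes to TCP target; yaw = tool x yaw pointing down"""
    o=o or get_obs(); Rc=R.from_quat(o["tcp_rot"]); p=np.array(o["position"])
    if Rt is None:
        Rt=Rc if yaw is None else R.from_euler('z',yaw)*R.from_euler('x',np.pi)
    return np.round(Rc.inv().apply(np.array(target)-p)*100,2), np.round((Rc.inv()*Rt).as_rotvec(),3)
def st():
    o=get_obs(); m=R.from_quat(o["tcp_rot"]).as_matrix()
    print("t%.2f"%o["t"],"pos",np.round(o["position"],4),"q",np.round(o["tcp_rot"],4),"xyaw %.3f tilt %.3f"%(np.arctan2(m[1,0],m[0,0]),np.arccos(-m[2,2])),"j",np.round(o["joints"],3),"F",np.round(o["contact_force"],1),"M",np.round(o["ft_torque"],2),"w %.3f"%o["width"])
    open("log.txt","a").write(repr(list(o["joints"])+list(o["position"])+list(o["tcp_rot"]))+"\n"); return o
E
python3 - <<'E'
from fit import *
print(atz(S,c3(332,94),.157),atz(T,c4(556,110),.157))
# refit bin
b=fit([(T,(-.124,.061,.13),c2(57,515)),(S,(-.124,.061,.13),c1(587,505)),(T,(.124,.061,.14),c2(78,95)),(S,(.124,.061,.14),c1(72,290)),
 (S,(-.124,-.061,.09),c1(700,343)),(T,(-.124,-.061,.09),c2(282,525)),(S,(-.015,-.0585,.147),c1(462,178)),(T,(-.015,-.0585,.147),c2(263,318)),(S,(-.124,.061,0),c1(592,657)),(S,(.124,.061,0),c1(122,468))],[.45,.3,0])
st()
print(rel([.588,-.2535,.138+.09],.39))
E
```

```text
[ 0.58483706 -0.24853008  0.157     ] [ 0.58839145 -0.25199672  0.157     ]
[ 0.613   0.2521 -0.0278] -1.5930397041981028 [[-1.4, 0.9], [0.0, -0.8], [-2.9, -0.8], [-2.2, -0.5], [0.7, -2.7], [-0.9, -0.2], [2.8, 0.0], [-0.2, 1.1], [0.4, -0.3], [-1.2, -0.9]]
t0.10 pos [ 0.2278 -0.5544  0.2219] q [ 9.811e-01  1.937e-01 -1.000e-04 -8.000e-04] xyaw 0.390 tilt 0.002 j [-1.296  0.359  1.511  0.     1.272 -0.115] F [-0.8 -0.5 -0.1] M [-0.05 -0.    0.03] w 1.002
(array([ 44.75, -14.15,  -0.58]), array([-0.002, -0.   , -0.   ]))
```

Emit:
{"fn": "play_rows", "kwargs": {"series": [[[44.6, -14.3, 0, 0, 0, 0, 0], [44.6, -14.3, 0, 0, 0, 0, 0], [44.6, -14.3, 0, 0, 0, 0, 0], [44.6, -14.3, 0, 0, 0, 0, 0], [44.6, -14.3, 0, 0, 0, 0, 0], [44.6, -14.3, 0, 0, 0, 0, 0], [44.6, -14.3, 0, 0, 0, 0, 0], [44.6, -14.3, 0, 0, 0, 0, 0], [44.6, -14.3, 0, 0, 0, 0, 0], [44.6, -14.3, 0, 0, 0, 0, 0]]]}}

```text
t: 0.93
position: [0.5477, -0.2847, 0.2223]
tcp_rot: [0.981, 0.194, -0.0, -0.0]
contact_force: [-0.7, -1.4, 0.7]
width: 1.001
```

```bash
python3 - <<'E'
from h import *
st(); print(rel([.587,-.2515,.225],.39))
E
```

```text
t0.93 pos [ 0.5477 -0.2847  0.2223] q [ 9.811e-01  1.937e-01 -3.000e-04 -3.000e-04] xyaw 0.390 tilt 0.001 j [-0.591  0.384  1.471  0.     1.287  0.59 ] F [-0.7 -1.4  0.7] M [-0.01 -0.01  0.03] w 1.001
(array([ 4.89, -1.58, -0.27]), array([-0.001,  0.   , -0.   ]))
```

Emit:
{"fn": "play_rows", "kwargs": {"series": [[[2.4, -0.8, 0, 0, 0, 0, 0], [4.9, -1.6, 0, 0, 0, 0, 0], [4.9, -1.6, 0, 0, 0, 0, 0]]]}}

```text
t: 1.18
position: [0.5892, -0.2495, 0.2221]
tcp_rot: [0.981, 0.195, 0.001, -0.001]
contact_force: [0.7, -0.1, 0.1]
width: 1.001
```

```bash
python3 - <<'E'
from h import *
st(); s=snap("side","side1");t=snap("top","top1")
crop("side1",230,30,360,170,4,"d1");crop("top1",330,130,430,230,4,"d2")
a=cv2.imread("pics/d1.png");b=cv2.imread("pics/d2.png");b=cv2.copyMakeBorder(b,0,a.shape[0]-b.shape[0],0,0,cv2.BORDER_CONSTANT);o=np.hstack([a,b]);print(o.shape);cv2.imwrite("pics/d.png",cv2.resize(o,(800,487)))
print(proj(s,[.587,-.2515,.157]),proj(s,get_obs()["position"]),proj(t,get_obs()["position"]))
E
```

```text
t1.18 pos [ 0.5892 -0.2495  0.2221] q [ 9.807e-01  1.955e-01  9.000e-04 -7.000e-04] xyaw 0.394 tilt 0.002 j [-0.51   0.416  1.42   0.002  1.305  0.667] F [ 0.7 -0.1  0.1] M [ 0.   -0.01  0.01] w 1.001
(560, 920, 3)
[[281.01830659  98.0092508 ]] [[282.68277014  78.44367366]] [[390.2615912  169.18050125]]
```

View pics/d.png

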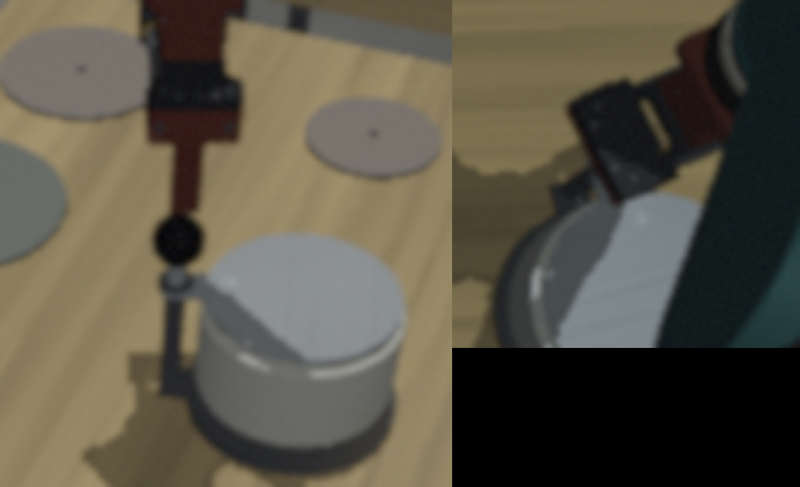

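```bash
python3 - <<'E'
from h import *
s=load("side1"); p=np.array([.5892,-.2495,.2221])
print(proj(s,p+[-.0194,.047,0]),proj(s,[.587,-.2515,.157]),proj(s,[.589,-.2515,.157]))
st();print(rel([.587,-.2515,.138],.39))
E
```

```text
[[282.28776204  90.17011531]] [[281.01830659  98.0092508 ]] [[280.34023496  97.84248763]]
t1.28 pos [ 0.586  -0.2523  0.222 ] q [ 9.809e-01  1.947e-01 -6.000e-04 -3.000e-04] xyaw 0.392 tilt 0.001 j [-0.515  0.414  1.423 -0.     1.305  0.664] F [-0.7  0.7 -0.9] M [-0.02  0.03 -0.04] w 1.001
(array([ 0.13, -0.02,  8.4 ]), array([-0.001,  0.001,  0.002]))
```

Emit:
{"fn": "play_rows", "kwargs": {"series": [[[0.1, 0, 4, 0, 0, 0, 0], [0.1, 0, 8.4, 0, 0, 0, 0], [0.1, 0, 8.4, 0, 0, 0, 0], [0.1, 0, 8.4, 0, 0, 0, 0.6], [0.1, 0, 8.4, 0, 0, 0, 0.6], [0.1, 0, 8.4, 0, 0, 0, 0.6], [0.1, 0, 8.4, 0, 0, 0, 0.6], [0.1, 0, 8.4, 0, 0, 0, 0.6], [0.1, 0, 8.4, 0, 0, 0, 0.6]]]}}

```text
t: 2.03
position: [0.5875, -0.2532, 0.1401]
tcp_rot: [0.981, 0.194, 0.001, 0.001]
contact_force: [0.4, 0.2, -0.7]
width: 0.587
```

```bash
python3 - <<'E'
from h import *
st()
E
```

```text
t2.03 pos [ 0.5875 -0.2532  0.1401] q [9.811e-01 1.936e-01 9.000e-04 7.000e-04] xyaw 0.390 tilt 0.002 j [-0.515  0.492  1.512  0.     1.136  0.666] F [ 0.4  0.2 -0.7] M [ 0.02  0.03 -0.02] w 0.587
```

Emit:
{"fn": "play_rows", "kwargs": {"series": [[[0, 0, 0, 0, 0, 0, 0.7], [0, 0, 0, 0, 0, 0, 0.7], [0, 0, 0, 0, 0, 0, 0.7]]]}}

```text
t: 2.28
position: [0.5864, -0.251, 0.1395]
tcp_rot: [0.981, 0.194, -0.0, -0.001]
contact_force: [-1.4, 5.1, 6.3]
width: 0.488
```

```bash
python3 - <<'E'
from h import *
st()
E
```

```text
t2.28 pos [ 0.5864 -0.251   0.1395] q [ 9.811e-01  1.936e-01 -1.000e-04 -1.400e-03] xyaw 0.390 tilt 0.003 j [-0.514  0.492  1.513  0.002  1.138  0.666] F [-1.4  5.1  6.3] M [ 1.01  0.39 -0.03] w 0.488
```

Emit:
{"fn": "play_rows", "kwargs": {"series": [[[0, 0, 0.1, 0, 0, 0, 0.3], [0, 0, 0.4, 0, 0, 0, 0.3], [0, 0, 0.4, 0, 0, 0, 0.7], [0, 0, 0.4, 0, 0, 0, 0.7], [0, 0, 0.4, 0, 0, 0, 0.7], [0, 0, 0.4, 0, 0, 0, 0.7], [0, 0, 0.4, 0, 0, 0, 0.7]]]}}

```text
t: 2.87
position: [0.586, -0.2512, 0.1342]
tcp_rot: [0.981, 0.194, -0.001, -0.002]
contact_force: [-1.1, 4.7, 1.9]
width: 0.49
```

```bash
python3 - <<'E'
from h import *
st()
E
```

```text
t2.87 pos [ 0.586  -0.2512  0.1342] q [ 9.811e-01  1.935e-01 -7.000e-04 -1.600e-03] xyaw 0.390 tilt 0.004 j [-0.514  0.498  1.518  0.002  1.129  0.666] F [-1.1  4.7  1.9] M [ 0.93  0.26 -0.1 ] w 0.490
```

Emit:
{"fn": "play_rows", "kwargs": {"series": [[[0, 0, 0, 0, 0, -0.11, 0.7], [0, 0, 0, 0, 0, -0.22, 0.7], [0, 0, 0, 0, 0, -0.33, 0.7], [0, 0, 0, 0, 0, -0.44, 0.7], [0, 0, 0, 0, 0, -0.55, 0.7], [0, 0, 0, 0, 0, -0.66, 0.7], [0, 0, 0, 0, 0, -0.77, 0.7], [0, 0, 0, 0, 0, -0.88, 0.7], [0, 0, 0, 0, 0, -0.99, 0.7], [0, 0, 0, 0, 0, -1.1, 0.7]]]}}

```text
t: 3.7
position: [0.5877, -0.2524, 0.1342]
tcp_rot: [0.733, 0.68, 0.001, 0.0]
contact_force: [4.4, 1.5, -2.6]
width: 0.488
```

```bash
python3 - <<'E'
from h import *
st(); s=snap("side","side2")
crop("side2",190,30,360,170,4.5,"e1")
E
```

```text
t3.70 pos [ 0.5877 -0.2524  0.1342] q [7.335e-01 6.797e-01 7.000e-04 1.000e-04] xyaw 1.495 tilt 0.001 j [-5.140e-01  4.990e-01  1.516e+00  1.000e-03  1.126e+00 -4.390e-01] F [ 4.4  1.5 -2.6] M [ 0.35 -0.24 -0.23] w 0.488
```

View pics/e1.png

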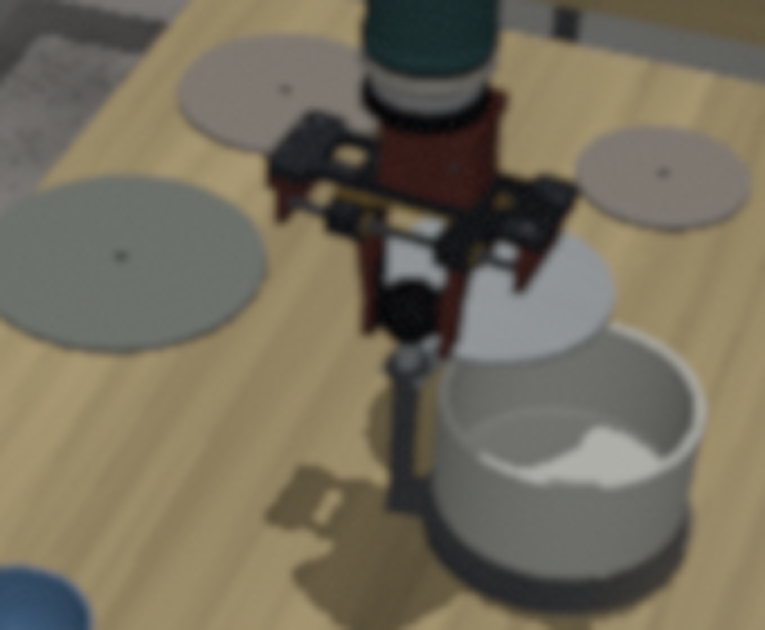

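The cover has swung most of the way with the knob firmly held at (410,308) in the crop. I'll turn it on to the stop.

Emit:
{"fn": "play_rows", "kwargs": {"series": [[[0, 0, 0, 0, 0, -0.11, 0.7], [0, 0, 0, 0, 0, -0.22, 0.7], [0, 0, 0, 0, 0, -0.33, 0.7], [0, 0, 0, 0, 0, -0.44, 0.7], [0, 0, 0, 0, 0, -0.52, 0.7], [0, 0, 0, 0, 0, -0.6, 0.7], [0, 0, 0, 0, 0, -0.6, 0.7]]]}}

```text
t: 4.33
position: [0.5897, -0.2537, 0.1342]
tcp_rot: [0.502, 0.865, 0.001, 0.003]
contact_force: [8.8, -0.9, -9.6]
width: 0.486
```

```bash
python3 - <<'E'
from h import *
st(); s=snap("side","side3")
crop("side3",190,30,360,170,4.5,"e2")
E
```

```text
t4.33 pos [ 0.5897 -0.2537  0.1342] q [5.015e-01 8.651e-01 7.000e-04 2.600e-03] xyaw 2.091 tilt 0.005 j [-5.150e-01  4.990e-01  1.515e+00  1.000e-03  1.122e+00 -1.035e+00] F [ 8.8 -0.9 -9.6] M [-0.07 -1.5   0.12] w 0.486
```

View pics/e2.png

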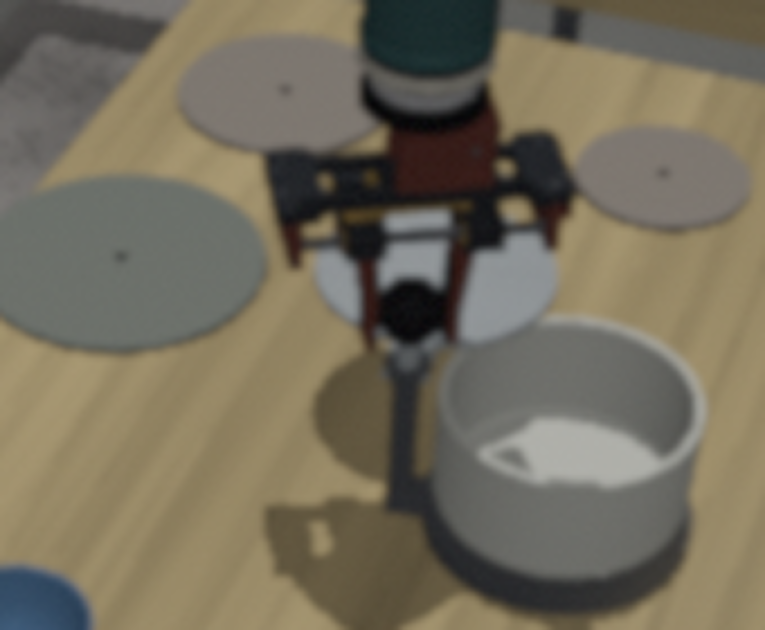

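```bash
python3 - <<'E'
from ov import *
s=load("side3")
def f(im):
    for a,c in((278.7,(0,0,255)),(270,(0,255,0))):
        circ(s,im,4.5,np.array([.5865,-.2515])+.105*np.array([np.cos(np.radians(a)),np.sin(np.radians(a))]),.081,.114,c)
    circ(s,im,4.5,(.483,-.272),.084,.105,(255,0,0));circ(s,im,4.5,(.483,-.272),.078,.105,(255,0,0)); circ(s,im,4.5,(.483,-.272),.09,0,(255,255,0))
save(s,(190,30,360,170),4.5,"e3",f)
E
```

View pics/e3.png

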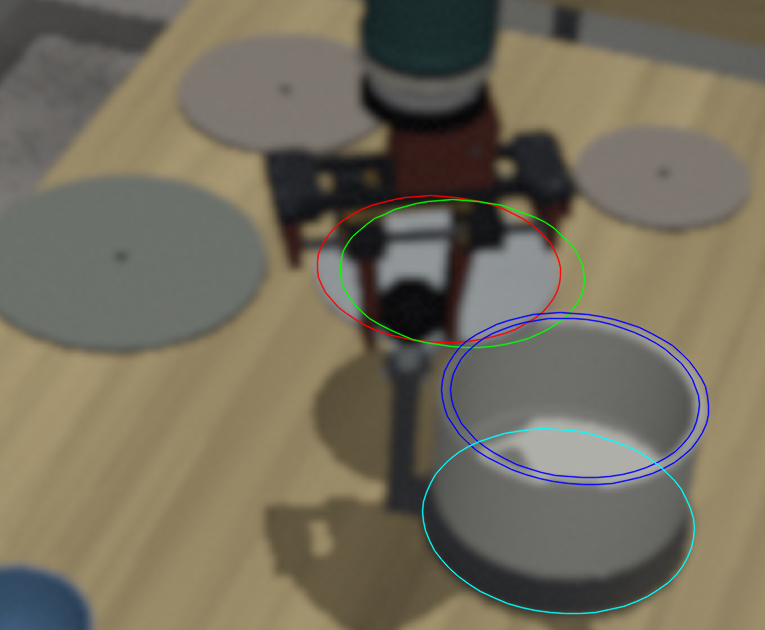

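Emit:
{"fn": "play_rows", "kwargs": {"series": [[[0, 0, 0, 0, 0, -0.1, 0.7], [0, 0, 0, 0, 0, -0.2, 0.7], [0, 0, 0, 0, 0, -0.2, 0.7]]]}}

```text
t: 4.63
position: [0.5899, -0.2528, 0.1343]
tcp_rot: [0.412, 0.911, 0.001, 0.003]
contact_force: [8.9, 2.6, -8.8]
width: 0.486
```

```bash
python3 - <<'E'
from h import *
st(); s=snap("side","side4"); d=cv2.absdiff(s["frame"],load("side3")["frame"]); 
crop("side4",190,30,360,170,4.5,"e4")
E
```

```text
t4.63 pos [ 0.5899 -0.2528  0.1343] q [0.4122 0.9111 0.0011 0.0025] xyaw 2.292 tilt 0.006 j [-0.514  0.499  1.515  0.003  1.123 -1.236] F [ 8.9  2.6 -8.8] M [ 0.37 -1.65  0.11] w 0.486
```

View pics/e4.png

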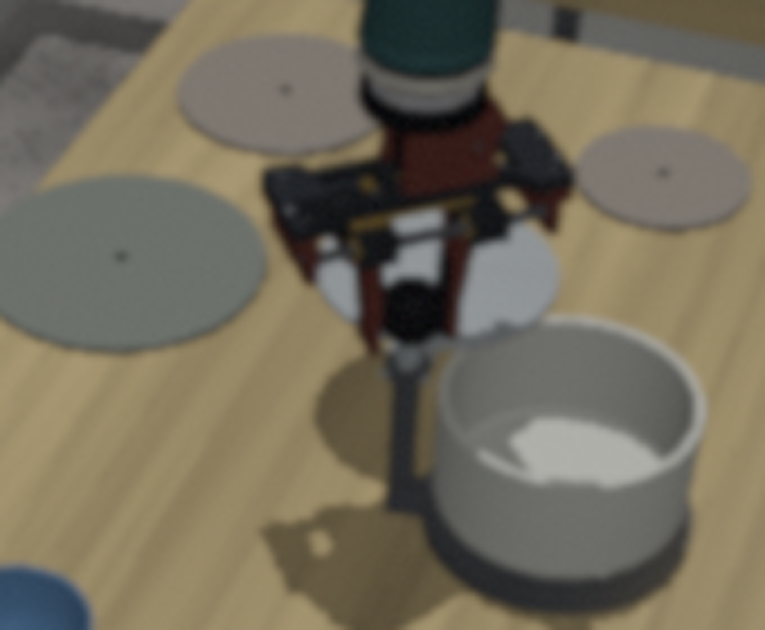

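The disc stayed put while the fingers slipped, so the cover is at its stop. I'll release and lift.

Emit:
{"fn": "play_rows", "kwargs": {"series": [[[0, 0, 0, 0, 0, 0, 0], [0, 0, 0, 0, 0, 0, 0], [0, 0, 0, 0, 0, 0, 0], [0, 0, 0, 0, 0, 0, 0], [0, 0, -4, 0, 0, 0.1, 0], [0, 0, -8, 0, 0, 0.2, 0], [0, 0, -10, 0, 0, 0.3, 0]]]}}

```text
t: 5.27
position: [0.588, -0.2538, 0.239]
tcp_rot: [0.547, 0.837, -0.0, 0.002]
contact_force: [1.3, -0.8, 0.3]
width: 0.975
```

```bash
python3 - <<'E'
from h import *
st(); print(rel([.509,-.011,.20],1.364))
E
```

```text
t5.27 pos [ 0.588  -0.2538  0.239 ] q [ 0.547   0.8371 -0.      0.0023] xyaw 1.984 tilt 0.005 j [-0.515  0.401  1.401 -0.     1.335 -0.928] F [ 1.3 -0.8  0.3] M [ 0.03 -0.11 -0.02] w 0.975
(array([25.42,  2.5 ,  3.81]), array([0.004, 0.003, 0.62 ]))
```

Emit:
{"fn": "play_rows", "kwargs": {"series": [[[4, 0.4, 0.5, 0, 0, 0.1, 0], [8, 0.8, 1, 0, 0, 0.2, 0], [12, 1.2, 1.5, 0, 0, 0.3, 0], [16, 1.6, 2, 0, 0, 0.4, 0], [20, 2, 2.5, 0, 0, 0.5, 0], [23.5, 2.3, 3, 0, 0, 0.6, 0], [25.4, 2.5, 3.8, 0, 0, 0.62, 0], [25.4, 2.5, 3.8, 0, 0, 0.62, 0], [25.4, 2.5, 3.8, 0, 0, 0.62, 0]]]}}

```text
t: 6.02
position: [0.5057, -0.01, 0.1967]
tcp_rot: [0.774, 0.634, -0.0, 0.0]
contact_force: [0.6, -0.4, -0.1]
width: 1.001
```

```bash
python3 - <<'E'
from h import *
st(); s=snap("side","side5");t=snap("top","top5")
crop("side5",220,100,350,230,4,"d1");crop("top5",230,130,330,230,4,"d2")
a=cv2.imread("pics/d1.png");b=cv2.imread("pics/d2.png");b=cv2.copyMakeBorder(b,0,a.shape[0]-b.shape[0],0,0,cv2.BORDER_CONSTANT);o=np.hstack([a,b]);cv2.imwrite("pics/f1.png",cv2.resize(o,(800,452)))
print(rel([.509,-.011,.071],1.364))
p=get_obs()["position"]; print(proj(s,p),proj(t,p))
E
```

```text
t6.02 pos [ 0.5057 -0.01    0.1967] q [ 7.737e-01  6.335e-01 -4.000e-04  0.000e+00] xyaw 1.372 tilt 0.001 j [-1.560e-01  2.510e-01  1.743e+00 -1.000e-03  1.148e+00  4.300e-02] F [ 0.6 -0.4 -0.1] M [ 0.01  0.01 -0.02] w 1.001
(array([ 0.09,  0.15, 12.62]), array([0.001, 0.001, 0.006]))
[[280.19010832 150.12148472]] [[287.01072374 207.18677798]]
```

View pics/f1.png

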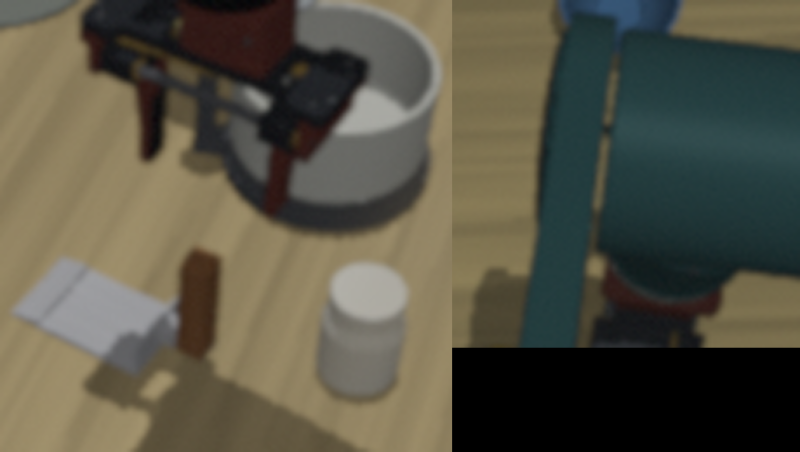

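Fingertips sit at (148,155) and (272,212), straddling the grip line, with nothing else below. I'll descend and close.

Emit:
{"fn": "play_rows", "kwargs": {"series": [[[0.1, 0.1, 4, 0, 0, 0, 0], [0.1, 0.15, 8, 0, 0, 0, 0], [0.1, 0.15, 11, 0, 0, 0, 0], [0.1, 0.15, 12.6, 0, 0, 0, 0], [0.1, 0.15, 12.6, 0, 0, 0, 1], [0.1, 0.15, 12.6, 0, 0, 0, 1], [0.1, 0.15, 12.6, 0, 0, 0, 1], [0.1, 0.15, 12.6, 0, 0, 0, 1], [0.1, 0.15, 12.6, 0, 0, 0, 1], [0.1, 0.15, 12.6, 0, 0, 0, 1]]]}}

```text
t: 6.95
position: [0.509, -0.0101, 0.0719]
tcp_rot: [0.774, 0.633, 0.001, 0.001]
contact_force: [-0.1, 1.3, -0.1]
width: 0.581
```

Emit:
{"fn": "play_rows", "kwargs": {"series": [[[0, 0, 0, 0, 0, 0, 1], [0, 0, 0, 0, 0, 0, 1], [0, 0, 0, 0, 0, 0, 1], [0, 0, 0, 0, 0, 0, 1], [0, 0, 0, 0, 0, 0, 1]]]}}

```text
t: 7.37
position: [0.5102, -0.0101, 0.0714]
tcp_rot: [0.774, 0.633, 0.001, 0.001]
contact_force: [1.9, 0.5, 2.5]
width: 0.271
```

```bash
python3 - <<'E'
from h import *
st(); s=snap("side","side6");t=snap("top","top6")
crop("side6",215,100,365,220,5,"g1")
E
```

```text
t7.37 pos [ 0.5102 -0.0101  0.0714] q [0.7745 0.6326 0.0014 0.0015] xyaw 1.370 tilt 0.004 j [-0.155  0.425  1.866  0.     0.846  0.045] F [1.9 0.5 2.5] M [-0.12 -0.75  0.02] w 0.271
```

View pics/g1.png

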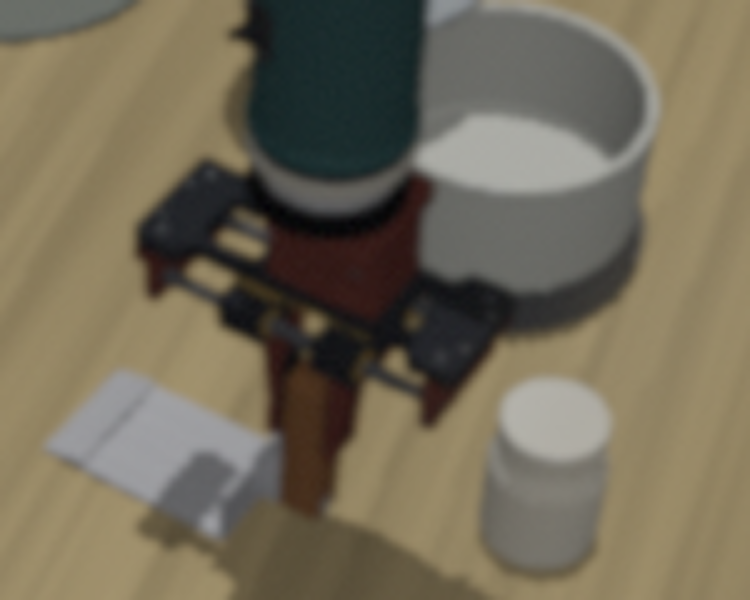

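Emit:
{"fn": "play_rows", "kwargs": {"series": [[[0, 0, -1, 0, 0, 0, 1], [0, 0, -3, 0, 0, 0, 1], [0, 0, -6, 0, 0, 0, 1], [0, 0, -9, 0, 0, 0, 1], [0, 0, -12, 0, 0, 0, 1], [0, 0, -15, 0, 0, 0, 1], [0, 0, -16, 0, 0, 0, 1], [0, 0, -16, 0, 0, 0, 1]]]}}

```text
t: 8.13
position: [0.5086, -0.0099, 0.2328]
tcp_rot: [0.774, 0.633, 0.001, 0.001]
contact_force: [0.5, -0.4, -3.3]
width: 0.275
```

```bash
cat >> h.py <<'E'
A_ts=np.array([[0,1,0],[1,0,0],[0,0,-1.]])  # columns: tool axes in scoop frame
G=np.array([-.081,0,.0714])
def toolpose(org,yaw,pitch,roll=0):
    Rs=R.from_euler('z',yaw)*R.from_euler('y',pitch)*R.from_euler('x',roll)
    return np.array(org)+Rs.apply(G), Rs*R.from_matrix(A_ts)
def scooppose(o=None):
    o=o or get_obs(); Rs=R.from_quat(o["tcp_rot"])*R.from_matrix(A_ts.T); return np.array(o["position"])-Rs.apply(G),Rs
BIN=[.613,.252,-.030]
def b2w(P):
    c,s=np.cos(BIN[2]),np.sin(BIN[2]); return np.array([BIN[0]+c*P[0]-s*P[1],BIN[1]+s*P[0]+c*P[1],P[2]])
def w2b(P):
    c,s=np.cos(BIN[2]),np.sin(BIN[2]); d=np.array(P[:2])-BIN[:2]; return np.array([c*d[0]+s*d[1],-s*d[0]+c*d[1],P[2]])
E
python3 - <<'E'
from h import *
st(); s=snap("side","side7"); crop("side7",215,60,365,200,5,"g2")
p,Rt=toolpose(b2w([-.20,0,.16]),BIN[2],np.radians(14.6)); print(p,rel(p,Rt=Rt))
E
```

```text
t8.13 pos [ 0.5086 -0.0099  0.2328] q [0.7745 0.6326 0.0011 0.0012] xyaw 1.370 tilt 0.003 j [-0.155  0.216  1.692  0.     1.231  0.046] F [ 0.5 -0.4 -3.3] M [0.04 0.04 0.01] w 0.275
[0.35273047 0.25981043 0.24951205] (array([ 23.33, -20.55,  -1.87]), array([ 0.254, -0.022, -0.17 ]))
```

View pics/g2.png

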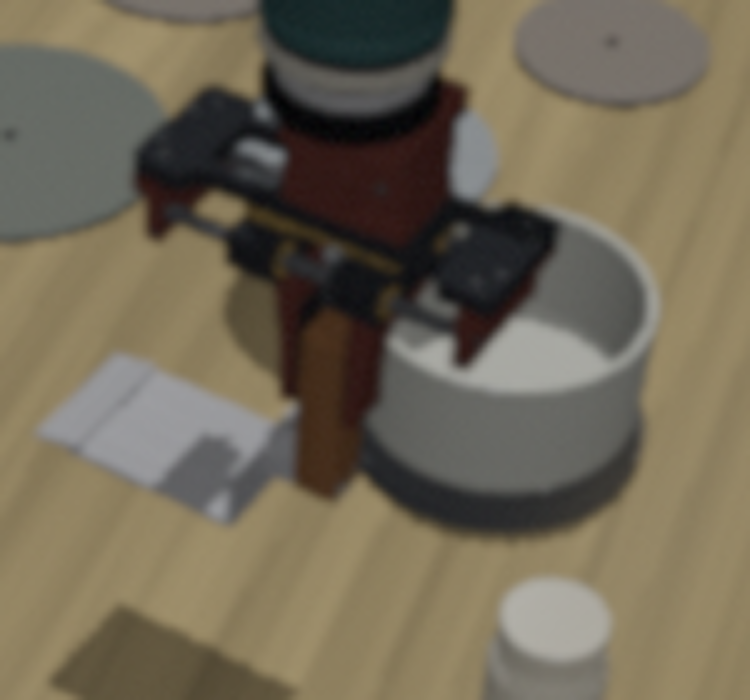

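Emit:
{"fn": "play_rows", "kwargs": {"series": [[[2.8, -2.5, 0, 0, 0, -0.03, 1], [5.6, -5, 0, 0, 0, -0.06, 1], [8.4, -7.5, 0, 0, 0, -0.09, 1], [11.2, -10, 0, 0, 0, -0.12, 1], [14, -12.5, 0, 0, 0, -0.15, 1], [16.8, -15, 0, 0, 0, -0.17, 1], [19.6, -17.5, -0.5, 0.08, 0, -0.17, 1], [21.8, -19.2, -1, 0.16, -0.02, -0.17, 1], [23.3, -20.5, -1.9, 0.254, -0.022, -0.17, 1], [23.3, -20.5, -1.9, 0.254, -0.022, -0.17, 1]]]}}

```text
t: 9.02
position: [0.3529, 0.2619, 0.2478]
tcp_rot: [0.711, 0.691, -0.091, -0.094]
contact_force: [1.4, 0.2, -3.3]
width: 0.27
```

```bash
python3 - <<'E'
from ov import *
st(); p,Rs=scooppose(); print("scoop bin",w2b(p),Rs.as_euler('zyx'))
s=snap("side","side8");t=snap("top","top8")
def ov(im,s,k):
    binl(s,im,k,BIN)
    P=[(.065,.036,0),(.065,-.036,0),(-.051,-.036,0),(-.051,.036,0),(.065,.036,0)]
    uv=proj(s,Rs.apply(np.array(P))+p); cv2.polylines(im,[np.round((uv+.5)*k).astype(int)],False,(255,0,255),1,cv2.LINE_AA)
save(s,(115,150,305,320),4,"g3",lambda im:ov(im,s,4))
save(t,(130,90,270,270),3.2,"g4",lambda im:ov(im,t,3.2))
E
```

```text
t9.02 pos [0.3529 0.2619 0.2478] q [ 0.7107  0.6912 -0.0911 -0.0938] xyaw 1.543 tilt 0.262 j [0.388 0.233 1.663 0.105 1.487 0.394] F [ 1.4  0.2 -3.3] M [ 0.04 -0.4  -0.01] w 0.270
scoop bin [-0.20056699  0.0022741   0.15784141] [-0.02891346  0.26215793  0.00765888]
```

View pics/g3.png

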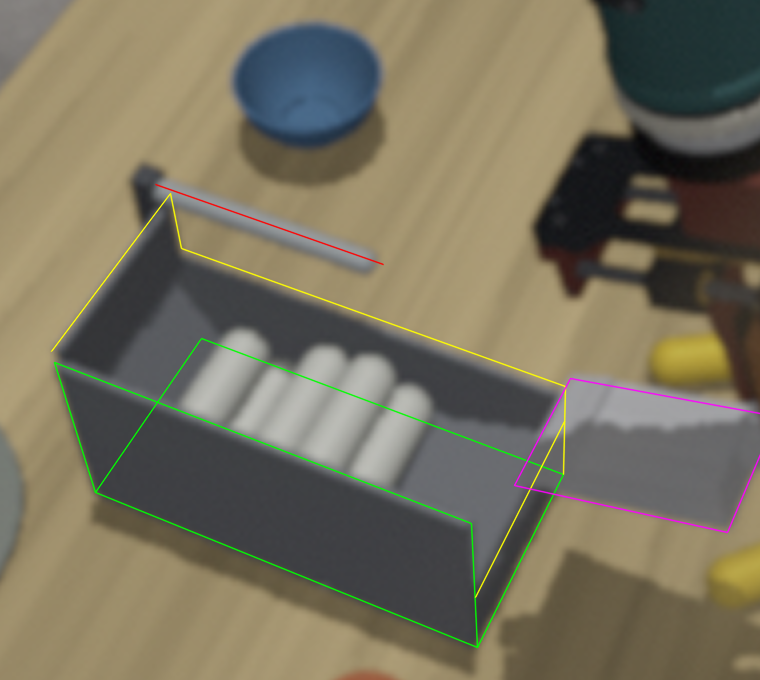

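View pics/g4.png

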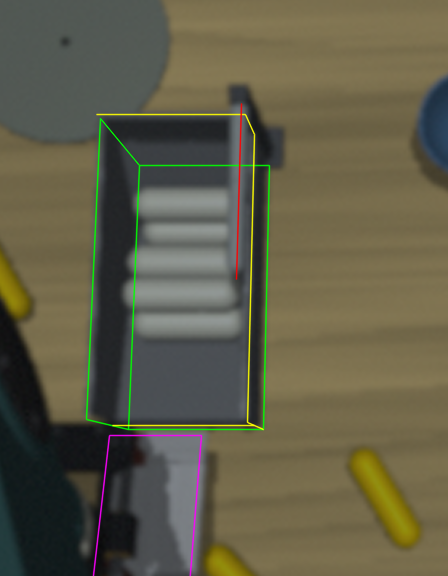

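```bash
python3 - <<'E'
from h import *
t=load("top8")
for y,z in((203,.07),(233,.05),(261,.07),(293,.06),(323,.05)): print(np.round(w2b(atz(t,(130+187/3.2,90+y/3.2),z)),3))
p,Rt=toolpose(b2w([-.20,0,.0746+.006]),BIN[2],np.radians(14.6)); print(rel(p,Rt=Rt))
E
```

```text
[ 0.067 -0.002  0.07 ]
[0.045 0.001 0.05 ]
[ 0.015 -0.004  0.07 ]
[-0.011 -0.002  0.06 ]
[-0.036 -0.001  0.05 ]
(array([0.12, 1.93, 7.47]), array([-0.002,  0.003,  0.   ]))
```

Emit:
{"fn": "play_rows", "kwargs": {"series": [[[0.1, 0.5, 2.5, 0, 0, 0, 1], [0.1, 1.2, 5, 0, 0, 0, 1], [0.1, 1.9, 7.5, 0, 0, 0, 1], [0.1, 3.5, 7.6, 0, 0, 0, 1], [0.1, 5, 7.7, 0, 0, 0, 1], [0.1, 6.5, 7.7, 0, 0, 0, 1], [0.1, 6.5, 7.7, 0, 0, 0, 1]]]}}

```text
t: 9.7
position: [0.4027, 0.2591, 0.159]
tcp_rot: [0.713, 0.69, -0.086, -0.09]
contact_force: [1.4, 0.6, -2.8]
width: 0.271
```

```bash
cat > chk.py <<'E'
from ov import *
import sys
def chk(tag,bs=(115,150,305,320),bt=(130,90,270,270)):
    o=st(); p,Rs=scooppose(o); e=Rs.as_euler('zyx'); b=w2b(p); n=w2b(p+Rs.apply([.065,0,0]))
    print("scoop bin mm",np.round(b*1000,1),"relyaw/pitch/roll deg",np.round(np.degrees([e[0]-BIN[2],e[1],e[2]]),1),"nose",np.round(n*1000,1),"height over slope %.1f"%((b[2]*1000-(55-(b[0]*1000+125)*.2611))*.968))
    s=snap("side","s"+tag);t=snap("top","t"+tag)
    im=[]
    for S,bx in((s,bs),(t,bt)):
        x0,y0,x1,y1=bx; im.append(cv2.resize(S["frame"][y0:y1,x0:x1],None,fx=600/(y1-y0)*.72,fy=600/(y1-y0)*.72,interpolation=cv2.INTER_CUBIC))
    o=np.hstack(im); cv2.imwrite(f"pics/v{tag}.png",cv2.resize(o,None,fx=min(1,800/o.shape[1]),fy=min(1,800/o.shape[1])))
if __name__=="__main__": chk(sys.argv[1])
E
python3 chk.py 9
```

```text
t9.70 pos [0.4027 0.2591 0.159 ] q [ 0.7127  0.6904 -0.0861 -0.0896] xyaw 1.539 tilt 0.249 j [0.352 0.38  1.688 0.097 1.306 0.347] F [ 1.4  0.6 -2.8] M [ 0.02 -0.29 -0.04] w 0.271
scoop bin mm [-149.5    0.7   69.8] relyaw/pitch/roll deg [-0.2 14.3  0.5] nose [-86.5   0.6  53.8] height over slope 8.2
```

View pics/v9.png

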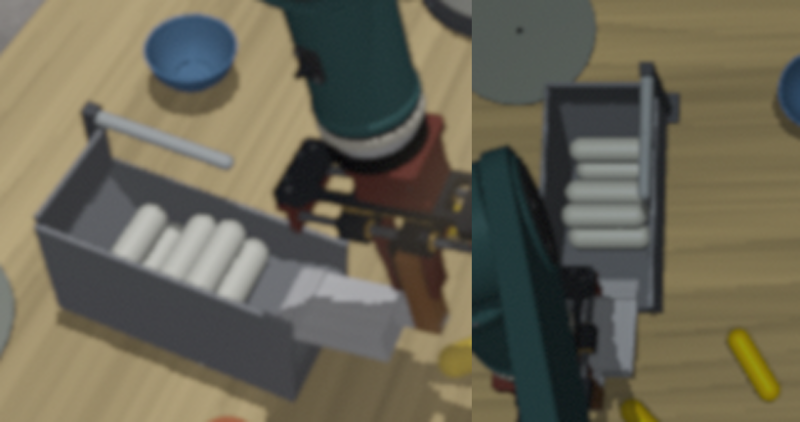

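```bash
python3 - <<'E'
from h import *
st()
p,Rt=toolpose(b2w([-.13,0,.055+.005*.2611+.002]),BIN[2],np.radians(14.6)); print(rel(p,Rt=Rt))
E
```

```text
t9.80 pos [0.3993 0.2591 0.1595] q [ 0.7124  0.6904 -0.0875 -0.0907] xyaw 1.539 tilt 0.253 j [0.353 0.378 1.691 0.098 1.308 0.348] F [-0.6 -0.2 -3.2] M [ 0.01 -0.19 -0.02] w 0.271
(array([-0.06,  2.56,  0.54]), array([ 0.002, -0.001, -0.001]))
```

Emit:
{"fn": "play_rows", "kwargs": {"series": [[[0, 1.5, 0.3, 0, 0, 0, 1], [0, 3, 0.6, 0, 0, 0, 1], [0, 4.2, 0.6, 0, 0, 0, 1], [0, 5.4, 0.6, 0, 0, 0, 1], [0, 6.6, 0.6, 0, 0, 0, 1], [0, 7.6, 0.6, 0, 0, 0, 1], [0, 8.6, 0.6, 0, 0, 0, 1], [0, 9.6, 0.6, 0, 0, 0, 1], [0, 9.6, 0.6, 0, 0, 0, 1]]]}}

```text
t: 10.55
position: [0.4917, 0.2566, 0.129]
tcp_rot: [0.712, 0.691, -0.087, -0.09]
contact_force: [2.7, 0.3, 1.9]
width: 0.27
```

```bash
python3 chk.py 10
```

```text
t10.55 pos [0.4917 0.2566 0.129 ] q [ 0.7121  0.6908 -0.0872 -0.0905] xyaw 1.540 tilt 0.252 j [0.3   0.517 1.532 0.084 1.331 0.3  ] F [2.7 0.3 1.9] M [-0.   -0.42 -0.02] w 0.270
scoop bin mm [-60.8   1.   39.7] relyaw/pitch/roll deg [-0.1 14.4  0.5] nose [ 2.2  0.9 23.5] height over slope 1.4
```

View pics/v10.png

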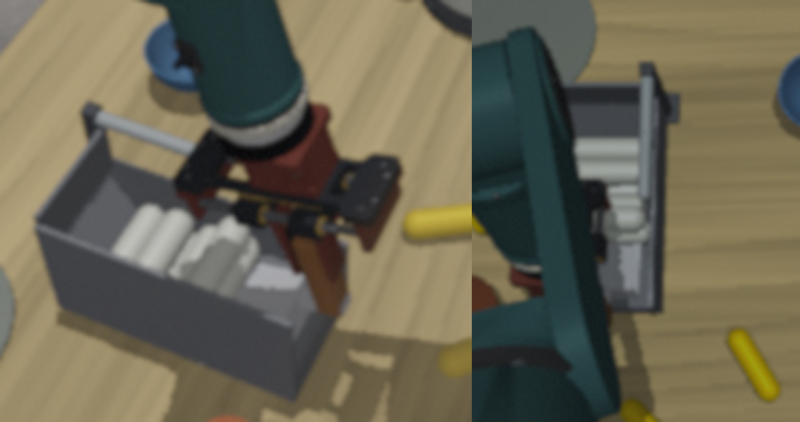

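Rods are riding onto the tray at (215,255) with low forces. I'll push on.

Emit:
{"fn": "play_rows", "kwargs": {"series": [[[0, 1, 0, 0, 0, 0, 1], [0, 2, 0, 0, 0, 0, 1], [0, 3, 0, 0, 0, 0, 1], [0, 4, 0, 0, 0, 0, 1], [0, 4.5, 0, 0, 0, 0, 1], [0, 4.5, 0, 0, 0, 0, 1]]]}}

```text
t: 11.15
position: [0.5307, 0.2554, 0.1191]
tcp_rot: [0.712, 0.691, -0.09, -0.093]
contact_force: [-6.3, -1.0, 14.2]
width: 0.273
```

```bash
python3 chk.py 11
```

```text
t11.15 pos [0.5307 0.2554 0.1191] q [ 0.7116  0.6907 -0.0895 -0.0925] xyaw 1.541 tilt 0.258 j [0.28  0.576 1.449 0.08  1.363 0.284] F [-6.3 -1.  14.2] M [ 0.1   0.67 -0.08] w 0.273
scoop bin mm [-22.3   0.9  29.4] relyaw/pitch/roll deg [-0.  14.8  0.5] nose [40.5  1.  12.8] height over slope 1.1
```

View pics/v11.png

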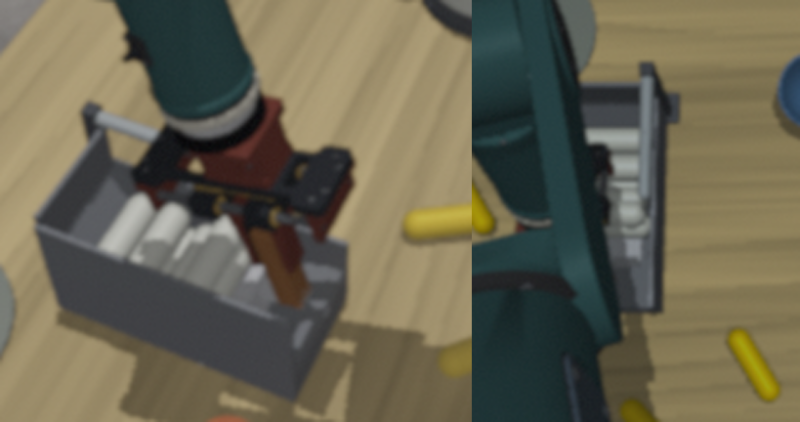

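```bash
cat > wp.py <<'E'
from h import *
def wp(L,o=None):
    o=o or get_obs()
    for x,y,z,pit in L:
        p,Rt=toolpose(b2w([x,y,z]),BIN[2],np.radians(pit)); a,b=rel(p,Rt=Rt,o=o); print([float(v) for v in np.round(a,1)]+[float(v) for v in np.round(b,2)])
E
python3 - <<'E'
from wp import *
wp([(-.014,0,.0275,14.6),(-.016,0,.036,8),(-.018,0,.047,1),(-.02,0,.056,-5),(-.02,0,.066,-6),(-.02,0,.085,-6),(-.02,0,.105,-6),(-.02,0,.125,-6)])
E
```

```text
[-0.1, 0.8, -0.0, -0.0, -0.0, 0.0]
[-0.1, -0.3, 0.2, -0.12, -0.0, 0.0]
[-0.1, -1.5, 0.3, -0.24, -0.0, 0.0]
[-0.1, -2.4, 0.5, -0.34, -0.0, 0.0]
[-0.1, -2.7, -0.3, -0.36, -0.0, 0.0]
[-0.1, -3.2, -2.1, -0.36, -0.0, 0.0]
[-0.1, -3.7, -4.0, -0.36, -0.0, 0.0]
[-0.1, -4.2, -6.0, -0.36, -0.0, 0.0]
```

Emit:
{"fn": "play_rows", "kwargs": {"series": [[[0, 0.5, -0.1, 0, 0, 0, 1], [0, 0.9, -0.1, -0.03, 0, 0, 1], [0, 0.3, 0, -0.08, 0, 0, 1], [0, -0.3, 0.1, -0.14, 0, 0, 1], [0, -1, 0.2, -0.2, 0, 0, 1], [0, -1.6, 0.3, -0.26, 0, 0, 1], [0, -2.2, 0.3, -0.32, 0, 0, 1], [0, -2.6, 0.1, -0.36, 0, 0, 1], [0, -2.7, -0.3, -0.36, 0, 0, 1], [0, -2.7, -0.3, -0.36, 0, 0, 1]]]}}

```text
t: 12.08
position: [0.5043, 0.2554, 0.1267]
tcp_rot: [0.716, 0.696, 0.035, 0.037]
contact_force: [-1.0, -0.2, -5.9]
width: 0.271
```

```bash
python3 chk.py 12
```

```text
t12.08 pos [0.5043 0.2554 0.1267] q [0.7164 0.6959 0.0346 0.0367] xyaw 1.542 tilt 0.101 j [ 0.374  0.375  1.768 -0.052  0.907  0.434] F [-1.  -0.2 -5.9] M [ 0.01  0.69 -0.07] w 0.271
scoop bin mm [-20.9   0.2  63.8] relyaw/pitch/roll deg [ 0.  -5.8 -0.3] nose [43.7  0.2 70.4] height over slope 34.9
```

View pics/v12.png

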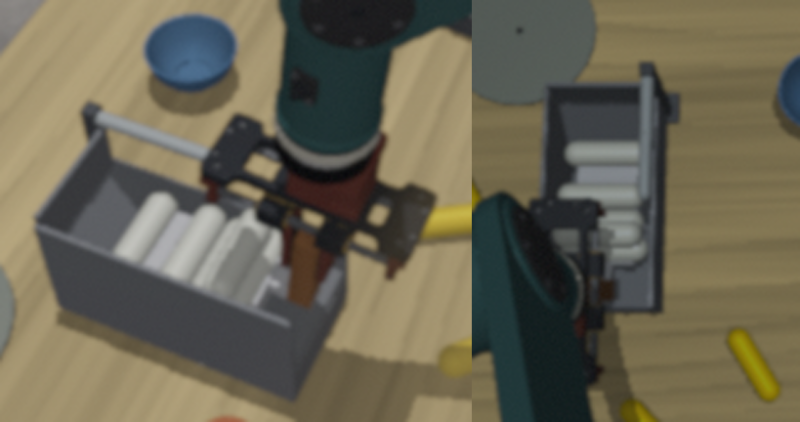

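```bash
python3 - <<'E'
from h import *
for i in range(6): print(np.round(get_obs()["contact_force"],2))
crop("s12",150,210,260,290,7,"h1");crop("t12",160,110,235,220,6,"h2")
E
```

```text
[-0.2  -0.24 -6.46]
[-0.2  -0.24 -6.46]
[-0.2  -0.24 -6.46]
[-0.2  -0.24 -6.46]
[-0.2  -0.24 -6.46]
[-0.2  -0.24 -6.46]
```

View pics/h1.png

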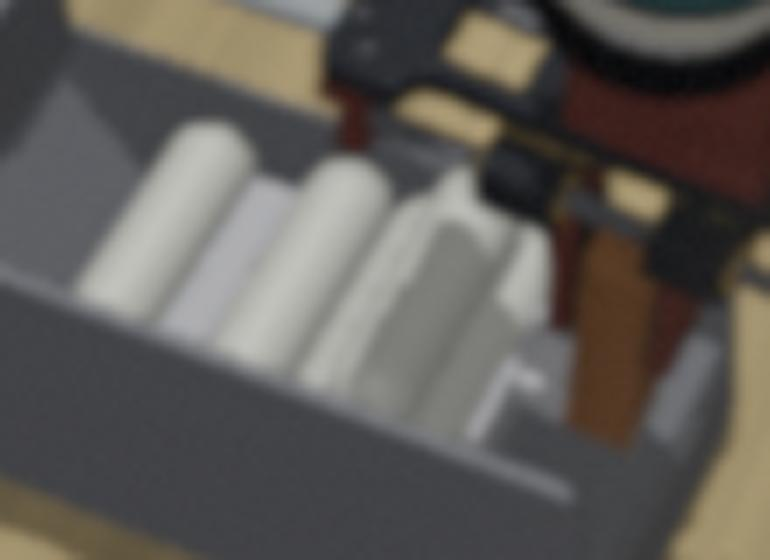

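View pics/h2.png

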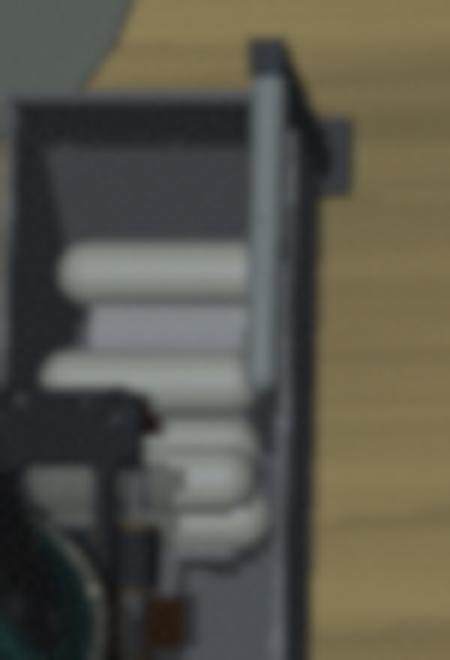

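```bash
python3 - <<'E'
from wp import *
t=load("t12")
for n,x,y,z in(("top rod end",252,480,.112),("rear end",268,530,.085),("front rod R",250,385,.09),("front rod L",42,375,.09),("bar inner",250,300,.147),("bar outer",280,300,.147),("bar end",262,388,.147)):
    print(n,np.round(w2b(atz(t,(160+x/6,110+y/6),z))*1000,1))
wp([(-.01,.003,.080,-4),(.01,.003,.09,-3),(.03,.003,.1,-2),(.042,.003,.101,-2)])
E
```

```text
top rod end [-43.2 -50.  112. ]
rear end [-61.5 -53.1  85. ]
front rod R [  3.7 -44.1  90. ]
front rod L [ 8.3 50.  90. ]
bar inner [ 28.8 -53.2 147. ]
bar outer [ 28.8 -66.  147. ]
bar end [ -9.4 -59.4 147. ]
[0.2, 1.2, -1.7, 0.03, 0.0, -0.0]
[0.2, 3.4, -2.7, 0.05, 0.0, -0.0]
[0.2, 5.7, -3.6, 0.07, 0.0, -0.0]
[0.2, 6.9, -3.6, 0.07, 0.0, -0.0]
```

Emit:
{"fn": "play_rows", "kwargs": {"series": [[[0.1, 0.2, -0.7, 0.01, 0, 0, 1], [0.2, 0.4, -1.5, 0.02, 0, 0, 1], [0.3, 0.5, -2.3, 0.04, 0, 0, 1], [0.3, 0.7, -3.1, 0.06, 0, 0, 1], [0.3, 1.2, -3.6, 0.07, 0, 0, 1], [0.3, 2.2, -3.6, 0.07, 0, 0, 1], [0.3, 3.4, -3.6, 0.07, 0, 0, 1], [0.3, 4.6, -3.6, 0.07, 0, 0, 1], [0.3, 4.6, -3.6, 0.07, 0, 0, 1]]]}}

```text
t: 12.93
position: [0.553, 0.2575, 0.1678]
tcp_rot: [0.718, 0.696, 0.014, 0.014]
contact_force: [1.4, -0.2, -5.7]
width: 0.272
```

```bash
python3 chk.py 13;python3 - <<'E'
from h import *
crop("s13",140,180,250,280,7,"h1");crop("t13",160,110,235,220,5,"h2")
E
```

```text
t12.93 pos [0.553  0.2575 0.1678] q [0.7179 0.6959 0.0138 0.0138] xyaw 1.540 tilt 0.039 j [ 0.331  0.407  1.582 -0.015  1.116  0.368] F [ 1.4 -0.2 -5.7] M [-0.01  0.23  0.03] w 0.272
scoop bin mm [23.6  3.6 99.6] relyaw/pitch/roll deg [-0.1 -2.2 -0. ] nose [ 88.5   3.5 102.1] height over slope 80.7
```

View pics/h1.png

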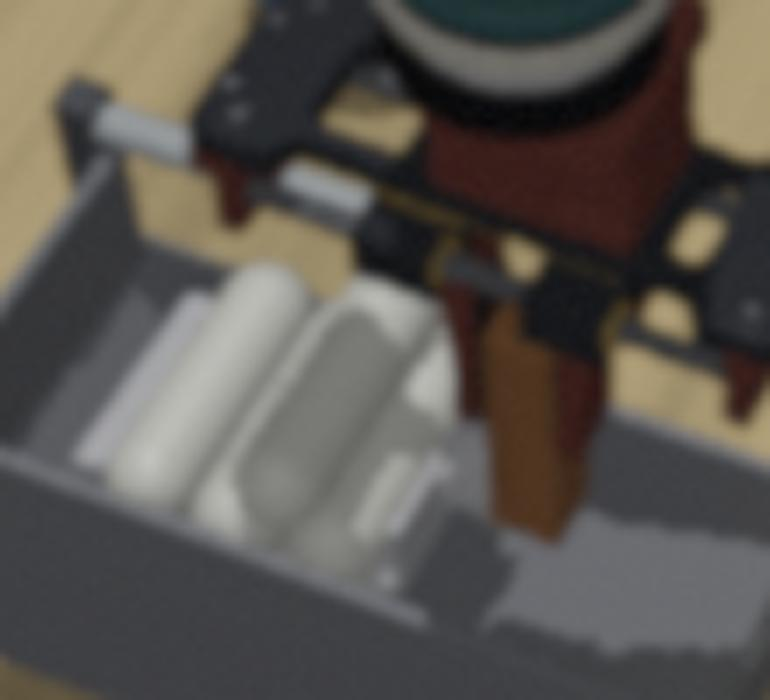

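View pics/h2.png

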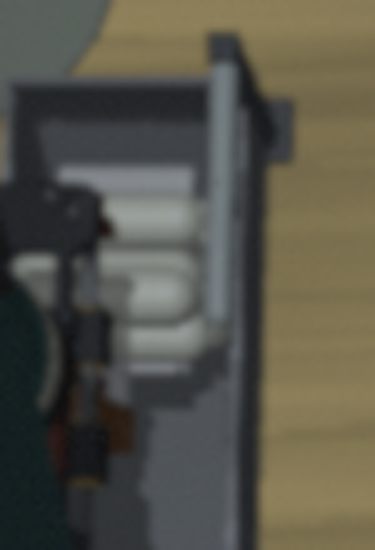

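The surplus rod lies on top between the rear and middle rods, with a full layer of three beneath. I'll move forward slightly, then draw sideways under the bar.

Emit:
{"fn": "play_rows", "kwargs": {"series": [[[0, 0.7, 0, 0, 0, 0, 1], [0, 1.4, 0, 0, 0, 0, 1], [-0.5, 1.4, 0, 0, 0, 0, 1], [-1.2, 1.4, 0, 0, 0, 0, 1], [-2, 1.4, 0, 0, 0, 0, 1], [-2.9, 1.4, 0, 0, 0, 0, 1], [-3.8, 1.4, 0, 0, 0, 0, 1], [-4.7, 1.4, 0, 0, 0, 0, 1]]]}}

```text
t: 13.7
position: [0.5608, 0.209, 0.1683]
tcp_rot: [0.718, 0.696, 0.012, 0.013]
contact_force: [-0.2, 1.2, -6.8]
width: 0.269
```

```bash
python3 chk.py 14;python3 - <<'E'
from h import *
crop("s14",140,170,250,270,7,"h1")
E
```

```text
t13.70 pos [0.5608 0.209  0.1683] q [0.7176 0.6962 0.0121 0.0126] xyaw 1.541 tilt 0.035 j [ 0.248  0.393  1.605 -0.011  1.11   0.283] F [-0.2  1.2 -6.8] M [0.25 0.35 0.09] w 0.269
scoop bin mm [ 32.6 -44.6  99.8] relyaw/pitch/roll deg [-0.  -2.  -0.1] nose [ 97.6 -44.6 102.1] height over slope 83.2
```

View pics/h1.png

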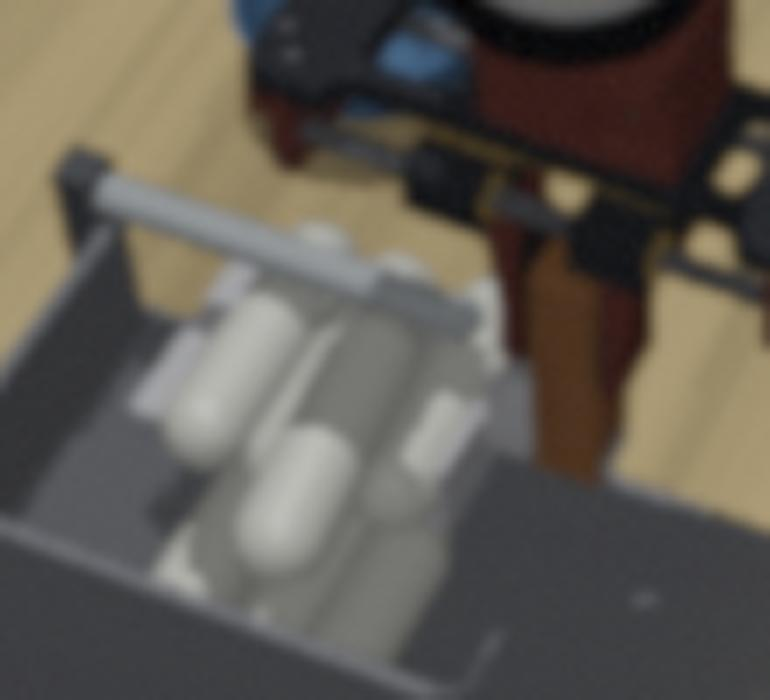

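The bar holds the surplus rod back at (300,490) while the layer passes beneath it. I'll continue.

Emit:
{"fn": "play_rows", "kwargs": {"series": [[[-0.9, 0, 0, 0, 0, 0, 1], [-1.8, 0, 0, 0, 0, 0, 1], [-2.7, 0, 0, 0, 0, 0, 1], [-3.6, 0, 0, 0, 0, 0, 1], [-4.5, 0, 0, 0, 0, 0, 1], [-5.4, 0, 0, 0, 0, 0, 1], [-6.4, 0, 0, 0, 0, 0, 1], [-7.4, 0, 0, 0, 0, 0, 1], [-8.4, 0, 0, 0, 0, 0, 1], [-9, 0, 0, 0, 0, 0, 1]]]}}

```text
t: 14.63
position: [0.5585, 0.1186, 0.1683]
tcp_rot: [0.718, 0.696, 0.012, 0.013]
contact_force: [0.1, 0.7, -5.4]
width: 0.271
```

```bash
python3 chk.py 15;python3 - <<'E'
from h import *
crop("s15",140,140,260,260,6,"h1")
E
```

```text
t14.63 pos [0.5585 0.1186 0.1683] q [0.7177 0.6961 0.012  0.0128] xyaw 1.540 tilt 0.035 j [ 0.092  0.355  1.667 -0.006  1.085  0.125] F [ 0.1  0.7 -5.4] M [0.13 0.31 0.04] w 0.271
scoop bin mm [  33.  -135.    99.8] relyaw/pitch/roll deg [-0.  -2.  -0.1] nose [  97.9 -135.1  102.1] height over slope 83.3
```

View pics/h1.png

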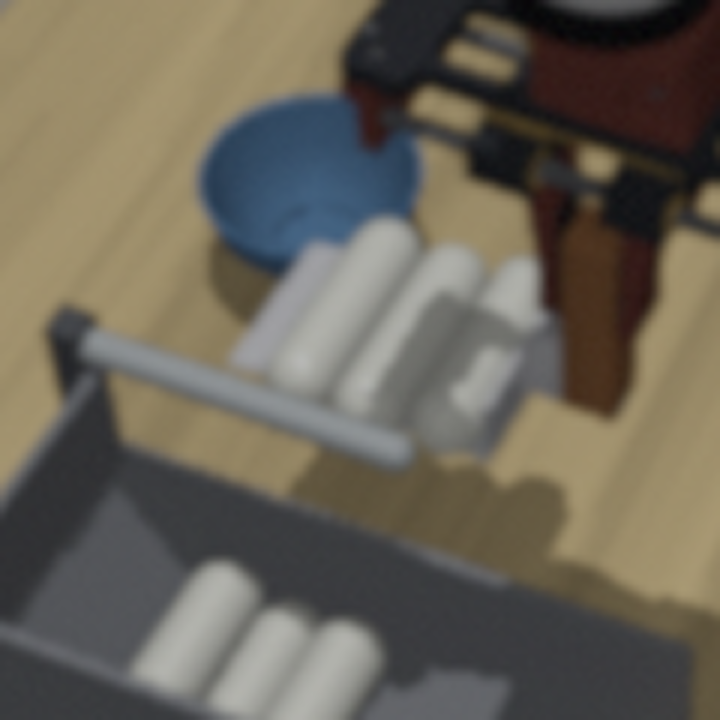

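The scoop holds exactly three rods, and the surplus fell back into the bin. Next I'll fit the kinematics to choose how to tip the scoop over the jar.

```bash
cat > kin.py <<'E'
from h import *
from scipy.optimize import least_squares
D=np.array([eval(l) for l in open("log.txt")])
def fk(j,p):
    a1,lat,d1,L2,e,L3,d6,c=p
    R1=R.from_euler('z',j[0]);R2=R1*R.from_euler('y',j[1]);R3=R2*R.from_euler('y',j[2])
    R4=R3*R.from_euler('z',j[3]);R5=R4*R.from_euler('y',j[4]);R6=R5*R.from_euler('z',j[5]+c)
    P=R1.apply([a1,lat,d1])+R2.apply([0,0,L2])+R3.apply([e,0,L3])+R5.apply([0,0,d6])
    return P,R6
def res(p):
    o=[]
    for d in D:
        P,Rm=fk(d[:6],p); o+=list((P-d[6:9])*100); o+=list((Rm.inv()*R.from_quat(d[9:13])).as_rotvec()*10)
    return o
def fitk():
    best=None
    for c in(np.pi/2,-np.pi/2):
        f=least_squares(res,[0,.07,.3,.4,0,.4,.25,c],loss='soft_l1')
        if best is None or f.cost<best.cost: best=f
    return best
if __name__=="__main__":
    f=fitk(); print(f.cost,np.round(f.x,4),len(D)); r=np.array(f.fun).reshape(-1,6); print(np.abs(r).mean(0),np.abs(r).max(0)); np.save("kin.npy",f.x)
E
python3 kin.py
```

```text
0.0 [0.     0.0689 0.2665 0.6111 0.1122 0.4336 0.3813 1.5708] 23
[7.67924371e-12 1.67998918e-12 2.10109707e-12 1.73847841e-15
 1.74812869e-15 1.66833741e-15] [3.37618822e-11 6.66133815e-12 5.38735723e-12 4.02347426e-15
 3.69496100e-15 4.71844785e-15]
```

```bash
cat > ik.py <<'E'
from kin import *
KP=np.load("kin.npy")
lo=np.array([-2.97,-1.01,.21,-.96,.2,-2.98]);hi=np.array([2.97,2.36,2.38,4.11,2.71,2.98])
def ik(P,Rt,q0):
    def r(q):
        p,Rm=fk(q,KP); return np.r_[(p-P)*10,(Rm.inv()*Rt).as_rotvec()]
    f=least_squares(r,np.clip(q0,lo+1e-3,hi-1e-3),bounds=(lo,hi)); return f.x,np.abs(f.fun).max()
JAR=np.array([.483,-.272])
def dump(yaw,pit,off=-.025,nz=.10,lat=0.):
    Rs=R.from_euler('z',yaw)*R.from_euler('y',pit)
    nose=np.array([*(JAR+off*np.array([np.cos(yaw),np.sin(yaw)])+lat*np.array([-np.sin(yaw),np.cos(yaw)])),nz])
    return toolpose(nose-Rs.apply([.065,0,0]),yaw,pit)
E
python3 - <<'E'
from ik import *
q=get_obs()["joints"]
for yd in range(-180,181,20):
    yaw=np.radians(yd); qq=q.copy(); out=[];
    for pd in range(-2,76,6):
        P,Rt=dump(yaw,np.radians(pd)); qq,e=ik(P,Rt,qq); out.append(0 if e<1e-4 else round(e,2))
    print(yd,out,np.round(qq,2))
E
```

```text
-180 [0, 0, 0, 0, 0, 0, 0, 0, 0, 0, 0, 0, 0] [-1.35  0.38  2.36  1.63  1.16  0.44]
-160 [0, 0, 0, 0, 0, 0, 0, 0, 0, 0, 0, 0, 0] [-1.36  0.46  2.1   1.26  1.36  0.6 ]
-140 [0, 0, 0, 0, 0, 0, 0, 0, 0, 0, 0, 0, 0] [-1.29  0.56  1.83  1.03  1.58  0.67]
-120 [0, 0, 0, 0, 0, 0, 0, 0, 0, 0, 0, 0, 0] [-1.19  0.66  1.57  0.87  1.82  0.7 ]
-100 [0, 0, 0, 0, 0, 0, 0, 0, 0, 0, 0, 0, 0] [-1.06  0.77  1.32  0.73  2.05  0.66]
-80 [0, 0, 0, 0, 0, 0, 0, 0, 0, 0, 0, 0, 0] [-0.93  0.86  1.11  0.58  2.27  0.57]
-60 [0, 0, 0, 0, 0, 0, 0, 0, 0, 0, 0, 0, 0] [-0.8   0.94  0.94  0.37  2.44  0.38]
-40 [0, 0, 0, 0, 0, 0, 0, 0, 0, 0, 0, 0, 0] [-0.66  0.98  0.85  0.06  2.54  0.06]
-20 [0, 0, 0, 0, 0, 0, 0, 0, 0, 0, 0, 0, 0] [-0.53  0.98  0.84 -0.29  2.52 -0.3 ]
0 [0, 0, 0, 0, 0, 0, 0, 0, 0, 0, 0, 0, 0] [-0.39  0.94  0.93 -0.55  2.39 -0.56]
20 [0, 0, 0, 0, 0, 0, 0, 0, 0, 0, 0, 0, 0] [-0.27  0.87  1.1  -0.73  2.19 -0.71]
40 [0, 0, 0, 0, 0, 0, 0, 0, 0, 0, 0, 0, 0] [-0.15  0.77  1.31 -0.87  1.95 -0.78]
60 [0, 0, 0, 0, 0, 0, 0, 0, 0, 0, 0, np.float64(0.0), np.float64(0.05)] [-0.08  0.66  1.52 -0.96  1.71 -0.83]
80 [0
[... 365 characters left out ...]
64(0.24), np.float64(0.34), np.float64(0.45)] [-0.4   0.05  2.11 -0.96  0.45 -1.77]
140 [np.float64(0.07), np.float64(0.06), np.float64(0.05), np.float64(0.04), np.float64(0.03), np.float64(0.02), np.float64(0.0), 0, np.float64(0.03), np.float64(0.09), np.float64(0.19), np.float64(0.29), np.float64(0.4)] [-0.53  0.02  2.2  -0.96  0.2  -2.07]
160 [np.float64(0.22), np.float64(0.2), np.float64(0.21), np.float64(0.22), np.float64(0.22), np.float64(0.22), np.float64(0.21), np.float64(0.2), np.float64(0.21), np.float64(0.21), np.float64(0.25), np.float64(0.36), np.float64(0.46)] [-0.59 -0.    2.17 -0.27  0.2  -2.98]
180 [0, 0, 0, 0, 0, 0, 0, 0, 0, 0, 0, 0, 0] [-1.35  0.38  2.36  1.63  1.16  0.44]
```

```bash
cat >> ik.py <<'E'
def rows(L,o=None):
    o=o or get_obs()
    for P,Rt in L:
        a,b=rel(P,Rt=Rt,o=o); print([float(v) for v in np.round(a,1)]+[float(v) for v in np.round(b,3)]+[1])
E
python3 - <<'E'
from ik import *
o=get_obs(); p0,Rs=scooppose(o); tcp0=np.array(o["position"]); y0,pt0,_=Rs.as_euler('zyx'); print(p0,y0,pt0)
P1,R1=dump(np.radians(-100),np.radians(-3),nz=.15); print(P1, (P1-tcp0))
# profile
n=20; s=np.arange(1,n+1)/n; s=s**3*(10-15*s+6*s*s)
L=[];q=o["joints"]
for k in s:
    yaw=y0+(np.radians(-100)-y0)*k; pit=pt0+(np.radians(-3)-pt0)*k
    _,Rt=toolpose([0,0,0],yaw,pit); P=tcp0+(P1-tcp0)*k; L.append((P,Rt)); q2,e=ik(P,Rt,q); 
    if e>1e-4: print("bad",e)
    print(np.round(np.abs(q2-q).max()*12,2),end=" "); q=q2
print(); rows(L)
E
```

```text
[0.64192931 0.11627608 0.09981831] -0.03142813604861949 -0.03511673829423878
[ 0.51330798 -0.10011491  0.2136611 ] [-0.04520443 -0.21904099  0.04533325]
0.01 0.12 0.3 0.52 0.76 0.99 1.2 1.36 1.47 1.52 1.51 1.44 1.32 1.15 0.94 0.72 0.49 0.28 0.12 0.02 
[-0.0, -0.0, -0.0, 0.0, 0.0, 0.002, 1]
[-0.2, -0.0, -0.0, -0.0, -0.0, 0.015, 1]
[-0.6, -0.1, -0.1, -0.0, -0.001, 0.046, 1]
[-1.3, -0.2, -0.3, -0.001, -0.003, 0.099, 1]
[-2.3, -0.4, -0.5, -0.002, -0.006, 0.177, 1]
[-3.6, -0.6, -0.8, -0.003, -0.01, 0.279, 1]
[-5.2, -0.9, -1.1, -0.004, -0.015, 0.403, 1]
[-7.0, -1.2, -1.5, -0.005, -0.02, 0.544, 1]
[-9.0, -1.5, -1.9, -0.007, -0.027, 0.697, 1]
[-11.0, -1.8, -2.3, -0.008, -0.033, 0.856, 1]
[-13.1, -2.2, -2.8, -0.009, -0.041, 1.016, 1]
[-15.0, -2.5, -3.2, -0.01, -0.048, 1.169, 1]
[-16.8, -2.8, -3.6, -0.011, -0.054, 1.31, 1]
[-18.4, -3.1, -3.9, -0.012, -0.06, 1.433, 1]
[-19.8, -3.3, -4.2, -0.012, -0.065, 1.535, 1]
[-20.8, -3.5, -4.4, -0.012, -0.069, 1.613, 1]
[-21.4, -3.6, -4.5, -0.012, -0.072, 1.667, 1]
[-21.8, -3.6, -4.6, -0.012, -0.074, 1.698, 1]
[-22.0, -3.7, -4.6, -0.012, -0.075, 1.71, 1]
[-22.0, -3.7, -4.7, -0.012, -0.075, 1.712, 1]
```

```bash
python3 - <<'E'
from ik import *
o=get_obs(); p0,Rs=scooppose(o); tcp0=np.array(o["position"]); y0,pt0,_=Rs.as_euler('zyx')
P1,R1=dump(np.radians(-100),np.radians(-4),nz=.205); print(P1)
n=30; s=np.arange(1,n+1)/n; k_=s**2*(3-2*s); z_=np.clip(s/.6,0,1); z_=z_**2*(3-2*z_)
for k,z in zip(k_,z_):
    yaw=y0+(np.radians(-100)-y0)*k; pit=pt0+(np.radians(-4)-pt0)*k
    _,Rt=toolpose([0,0,0],yaw,pit); P=tcp0+(P1-tcp0)*[k,k,z]; rows([(P,Rt)],o)
E
```

```text
[ 0.51349695 -0.09904317  0.26604163]
[-0.1, -0.0, -0.1, -0.0, 0.0, 0.006, 1]
[-0.3, -0.0, -0.3, -0.0, -0.0, 0.022, 1]
[-0.6, -0.1, -0.7, -0.001, -0.001, 0.048, 1]
[-1.1, -0.1, -1.2, -0.002, -0.003, 0.083, 1]
[-1.6, -0.2, -1.8, -0.003, -0.004, 0.127, 1]
[-2.3, -0.3, -2.5, -0.004, -0.006, 0.178, 1]
[-3.0, -0.4, -3.3, -0.005, -0.008, 0.236, 1]
[-3.8, -0.5, -4.1, -0.006, -0.011, 0.3, 1]
[-4.7, -0.6, -4.9, -0.007, -0.014, 0.37, 1]
[-5.7, -0.8, -5.7, -0.009, -0.017, 0.444, 1]
[-6.7, -0.9, -6.5, -0.01, -0.021, 0.522, 1]
[-7.7, -1.1, -7.3, -0.012, -0.024, 0.603, 1]
[-8.8, -1.2, -8.0, -0.013, -0.028, 0.686, 1]
[-9.9, -1.4, -8.6, -0.015, -0.033, 0.771, 1]
[-11.0, -1.6, -9.1, -0.016, -0.037, 0.856, 1]
[-12.1, -1.8, -9.5, -0.017, -0.042, 0.942, 1]
[-13.2, -2.0, -9.8, -0.019, -0.046, 1.026, 1]
[-14.2, -2.1, -9.8, -0.02, -0.051, 1.109, 1]
[-15.2, -2.3, -9.8, -0.021, -0.056, 1.19, 1]
[-16.2, -2.5, -9.9, -0.022, -0.061, 1.268, 1]
[-17.2, -2.6, -9.9, -0.023, -0.065, 1.342, 1]
[-18.1, -2.8, -9.9, -0.023, -0.069, 1.412, 1]
[-18.9, -2.9, -9.9, -0.024, -0.074, 1.476, 1]
[-19.6, -3.1, -9.9, -0.024, -0.077, 1.534, 1]
[-20.3, -3.2, -9.9, -0.025, -0.081, 1.585, 1]
[-20.9, -3.3, -9.9, -0.025, -0.084, 1.629, 1]
[-21.3, -3.4, -9.9, -0.025, -0.086, 1.664, 1]
[-21.6, -3.4, -9.9, -0.025, -0.088, 1.69, 1]
[-21.9, -3.5, -9.9, -0.025, -0.089, 1.706, 1]
[-21.9, -3.5, -9.9, -0.025, -0.09, 1.712, 1]
```

Emit:
{"fn": "play_rows", "kwargs": {"series": [[[0, 0, -0.4, 0, 0, 0, 1], [0, 0, -1.2, 0, 0, 0, 1], [-0.3, 0, -2.4, 0, 0, 0, 1], [-0.8, 0, -3.9, 0, 0, 0, 1], [-1.4, 0, -5.5, 0, 0, 0, 1], [-2, 0, -7, 0, 0, 0, 1], [-2.5, 0, -8.3, 0, 0, 0, 1], [-2.8, 0, -9.2, 0, 0, 0, 1], [-3, 0, -9.7, 0, 0, 0, 1], [-3, 0, -9.9, 0, 0, 0, 1]]]}}

```text
t: 15.57
position: [0.5546, 0.0904, 0.2685]
tcp_rot: [0.717, 0.696, 0.013, 0.013]
contact_force: [-1.1, 0.6, -5.9]
width: 0.269
```

```bash
python3 - <<'E'
from ik import *
st()
o=get_obs(); p0,Rs=scooppose(o); tcp0=np.array(o["position"]); y0,pt0,_=Rs.as_euler('zyx')
P1,R1=dump(np.radians(-100),np.radians(-4),nz=.205); print(P1)
for A,B in((0,.5),(.5,1)):
    n=10; s=np.arange(1,n+1)/n; k_=A+(B-A)*s**2*(3-2*s)
    yaw=y0+(np.radians(-100)-y0)*A; pit=pt0+(np.radians(-4)-pt0)*A
    if A>0:
        P=tcp0+(P1-tcp0)*A; o=dict(position=P,tcp_rot=toolpose([0,0,0],yaw,pit)[1].as_quat())
    for k in k_:
        yaw=y0+(np.radians(-100)-y0)*k; pit=pt0+(np.radians(-4)-pt0)*k
        _,Rt=toolpose([0,0,0],yaw,pit); P=tcp0+(P1-tcp0)*k; rows([(P,Rt)],o)
    print()
E
```

```text
t15.57 pos [0.5546 0.0904 0.2685] q [0.7175 0.6963 0.0129 0.0133] xyaw 1.541 tilt 0.037 j [ 0.04   0.245  1.561 -0.003  1.299  0.071] F [-1.1  0.6 -5.9] M [ 0.05  0.33 -0.  ] w 0.269
[ 0.51349695 -0.09904317  0.26604163]
[-0.3, -0.0, 0.0, -0.0, -0.001, 0.024, 1]
[-1.0, -0.2, 0.0, -0.002, -0.003, 0.089, 1]
[-2.1, -0.4, 0.0, -0.004, -0.007, 0.185, 1]
[-3.4, -0.6, 0.0, -0.006, -0.012, 0.302, 1]
[-4.8, -0.9, 0.0, -0.008, -0.018, 0.429, 1]
[-6.2, -1.2, 0.0, -0.01, -0.024, 0.555, 1]
[-7.5, -1.4, 0.0, -0.012, -0.029, 0.672, 1]
[-8.5, -1.6, 0.0, -0.014, -0.034, 0.768, 1]
[-9.3, -1.7, 0.0, -0.015, -0.038, 0.833, 1]
[-9.5, -1.8, 0.1, -0.015, -0.039, 0.857, 1]

[-0.2, 0.2, 0.0, -0.0, -0.001, 0.024, 1]
[-0.8, 0.6, 0.0, -0.002, -0.005, 0.089, 1]
[-1.6, 1.3, 0.1, -0.004, -0.01, 0.185, 1]
[-2.7, 2.1, 0.2, -0.006, -0.017, 0.301, 1]
[-3.8, 3.0, 0.2, -0.008, -0.025, 0.428, 1]
[-4.9, 3.9, 0.3, -0.01, -0.033, 0.555, 1]
[-5.9, 4.7, 0.4, -0.012, -0.04, 0.671, 1]
[-6.8, 5.4, 0.4, -0.014, -0.047, 0.767, 1]
[-7.4, 5.9, 0.4, -0.015, -0.051, 0.832, 1]
[-7.6, 6.0, 0.4, -0.015, -0.053, 0.856, 1]
```

Emit:
{"fn": "play_rows", "kwargs": {"series": [[[-0.3, 0, 0, 0, 0, 0.03, 1], [-1, -0.2, 0, 0, 0, 0.1, 1], [-2.1, -0.4, 0, 0, -0.01, 0.2, 1], [-3.4, -0.6, 0, -0.01, -0.01, 0.31, 1], [-4.8, -0.9, 0, -0.01, -0.02, 0.425, 1], [-6.2, -1.2, 0, -0.01, -0.02, 0.54, 1], [-7.5, -1.4, 0, -0.01, -0.03, 0.65, 1], [-8.5, -1.6, 0, -0.01, -0.03, 0.75, 1], [-9.3, -1.7, 0, -0.01, -0.04, 0.82, 1], [-9.5, -1.8, 0, -0.01, -0.04, 0.857, 1]]]}}

```text
t: 16.4
position: [0.5327, -0.005, 0.2656]
tcp_rot: [0.943, 0.332, 0.005, 0.023]
contact_force: [0.6, 0.9, -5.0]
width: 0.273
```

Emit:
{"fn": "play_rows", "kwargs": {"series": [[[-0.2, 0.2, 0, 0, 0, 0.03, 1], [-0.8, 0.6, 0, 0, 0, 0.1, 1], [-1.6, 1.3, 0.1, 0, -0.01, 0.2, 1], [-2.7, 2.1, 0.2, -0.01, -0.02, 0.31, 1], [-3.8, 3, 0.2, -0.01, -0.02, 0.425, 1], [-4.9, 3.9, 0.3, -0.01, -0.03, 0.54, 1], [-5.9, 4.7, 0.4, -0.01, -0.04, 0.65, 1], [-6.8, 5.4, 0.4, -0.01, -0.05, 0.75, 1], [-7.4, 5.9, 0.4, -0.015, -0.05, 0.82, 1], [-7.6, 6, 0.4, -0.015, -0.05, 0.857, 1]]]}}

```text
t: 17.23
position: [0.5123, -0.0995, 0.2653]
tcp_rot: [0.995, -0.09, -0.005, 0.034]
contact_force: [-0.1, 0.6, -4.9]
width: 0.277
```

```bash
python3 - <<'E'
from ik import *
from ov import *
o=st(); p,Rs=scooppose(o); print(p,np.degrees(Rs.as_euler('zyx')),"nose",p+Rs.apply([.065,0,0]))
s=snap("side","s20");t=snap("top","t20")
def f(im):
    circ(s,im,4,(.483,-.272),.084,.105,(255,0,0))
save(s,(220,10,390,190),4,"k1",f)
def f(im):
    circ(t,im,4,(.483,-.272),.084,.105,(255,0,0))
save(t,(260,130,430,270),4,"k2",f)
E
```

```text
t17.23 pos [ 0.5123 -0.0995  0.2653] q [ 0.9953 -0.0902 -0.0054  0.0339] xyaw -0.181 tilt 0.069 j [-0.274  0.212  1.615 -0.071  1.314  1.496] F [-0.1  0.6 -4.9] M [ 0.48 -0.12 -0.01] w 0.277
[ 0.49658363 -0.18378086  0.19960395] [-100.3234688     0.96737909   -3.81078692] nose [ 0.48493695 -0.24757416  0.20405026]
```

View pics/k1.png

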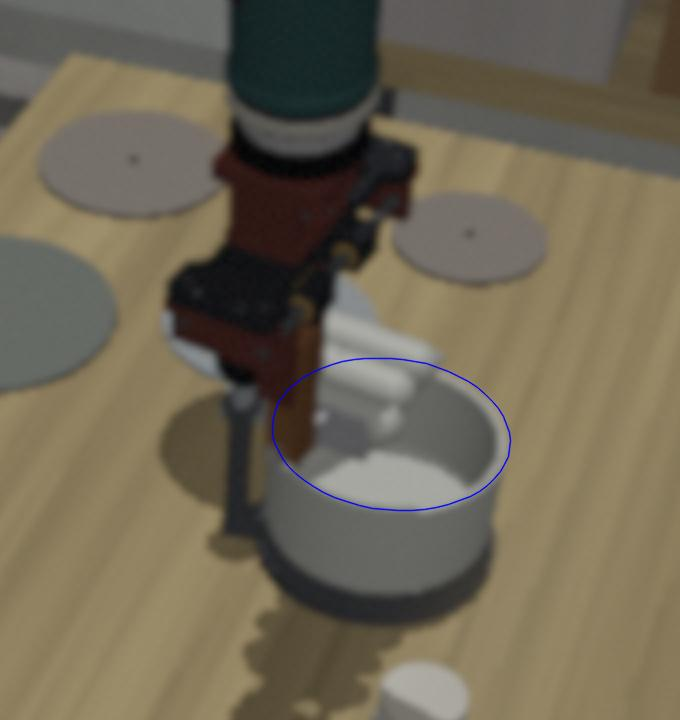

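View pics/k2.png

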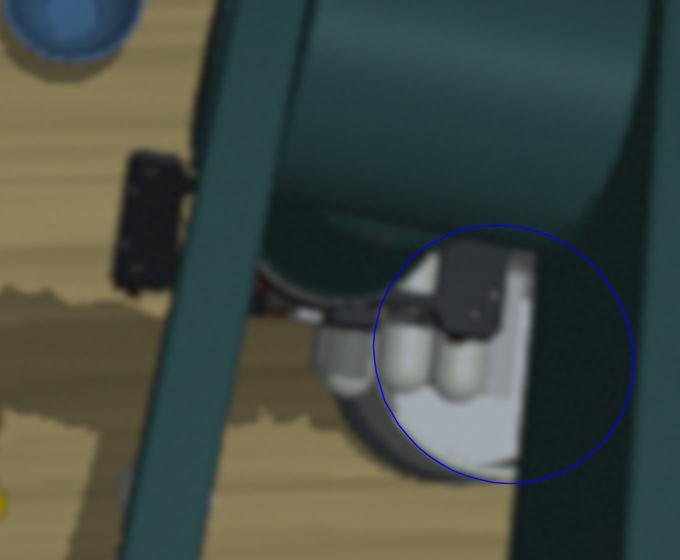

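```bash
python3 - <<'E'
from ik import *
o=get_obs(); y=np.radians(-100.3); q=o["joints"]
n=10
for i in range(1,n+1):
    k=i/n; P,Rt=dump(y,np.radians(-4+34*k),off=-.025-.01*k,nz=.205-.095*k); q2,e=ik(P,Rt,q); print(e<1e-4,round(np.abs(q2-q).max()*12,2),end=' '); q=q2; rows([(P,Rt)],o)
E
```

```text
True 0.72 [0.2, 0.3, 0.0, 0.057, 0.005, 0.003, 1]
True 0.77 [0.2, 0.6, 0.1, 0.117, 0.005, 0.002, 1]
True 0.77 [0.2, 1.0, 0.3, 0.176, 0.005, 0.002, 1]
True 0.75 [0.2, 1.4, 0.4, 0.235, 0.005, 0.002, 1]
True 0.73 [0.2, 1.9, 0.7, 0.295, 0.005, 0.002, 1]
True 0.71 [0.2, 2.4, 0.9, 0.354, 0.005, 0.002, 1]
True 0.68 [0.2, 3.0, 1.2, 0.413, 0.005, 0.002, 1]
True 0.65 [0.2, 3.6, 1.6, 0.473, 0.006, 0.002, 1]
True 0.61 [0.2, 4.2, 2.0, 0.532, 0.006, 0.001, 1]
True 0.58 [0.2, 4.8, 2.4, 0.591, 0.006, 0.001, 1]
```

Emit:
{"fn": "play_rows", "kwargs": {"series": [[[0.1, 0.2, 0, 0.03, 0, 0, 1], [0.2, 0.5, 0.1, 0.09, 0, 0, 1], [0.2, 0.9, 0.2, 0.16, 0, 0, 1], [0.2, 1.4, 0.4, 0.23, 0, 0, 1], [0.2, 1.9, 0.7, 0.3, 0, 0, 1], [0.2, 2.5, 1, 0.37, 0, 0, 1], [0.2, 3.1, 1.3, 0.43, 0, 0, 1], [0.2, 3.7, 1.7, 0.48, 0, 0, 1], [0.2, 4.2, 2, 0.52, 0, 0, 1], [0.2, 4.5, 2.2, 0.54, 0, 0, 1]]]}}

```text
t: 18.17
position: [0.506, -0.1462, 0.2459]
tcp_rot: [0.968, -0.086, 0.018, -0.233]
contact_force: [0.5, 0.5, -5.8]
width: 0.269
```

```bash
python3 - <<'E'
from ik import *
from ov import *
o=st(); p,Rs=scooppose(o); print(p,np.degrees(Rs.as_euler('ZYX')),"nose",p+Rs.apply([.065,0,0]))
s=snap("side","s21");t=snap("top","t21")
save(s,(220,10,390,190),3.3,"k1",lambda im:0)
save(t,(310,150,430,270),4,"k2",lambda im:0)
a=cv2.imread("pics/k1.png");b=cv2.imread("pics/k2.png");h=min(a.shape[0],b.shape[0]);o2=np.hstack([a[-h:],b[:h]]);cv2.imwrite("pics/k3.png",cv2.resize(o2,None,fx=.75,fy=.75))
o=get_obs(); y=np.radians(-100.3); q=o["joints"]
for pd in (34,39,44,49,54,58,62,66,70,70):
    P,Rt=dump(y,np.radians(pd),off=-.035,nz=.105); q2,e=ik(P,Rt,q); print(e<1e-4,round(np.abs(q2-q).max()*12,2),end=' '); q=q2; rows([(P,Rt)],o)
E
```

```text
t18.17 pos [ 0.506  -0.1462  0.2459] q [ 0.9684 -0.0861  0.0182 -0.2332] xyaw -0.176 tilt 0.472 j [-0.707  0.338  1.593  0.403  1.477  0.948] F [ 0.5  0.5 -5.8] M [-0.39  0.13 -0.03] w 0.269
[ 0.49855069 -0.1851712   0.14546562] [-100.2339143    27.05631803   -0.31622806] nose [ 0.48826618 -0.24213665  0.11589932]
True 1.05 [0.0, 1.1, -0.6, 0.122, 0.007, -0.0, 1]
True 0.87 [-0.0, 1.9, -1.7, 0.209, 0.007, -0.001, 1]
True 0.86 [-0.0, 2.8, -2.8, 0.296, 0.007, -0.001, 1]
True 0.85 [-0.0, 3.9, -3.8, 0.384, 0.007, -0.001, 1]
True 0.83 [-0.0, 5.0, -4.7, 0.471, 0.007, -0.001, 1]
True 0.65 [-0.0, 5.9, -5.3, 0.541, 0.007, -0.002, 1]
True 0.63 [-0.0, 6.9, -5.9, 0.61, 0.007, -0.002, 1]
True 0.62 [-0.0, 7.9, -6.4, 0.68, 0.006, -0.002, 1]
True 0.61 [-0.0, 8.9, -6.9, 0.75, 0.006, -0.002, 1]
True 0.0 [-0.0, 8.9, -6.9, 0.75, 0.006, -0.002, 1]
```

View pics/k3.png

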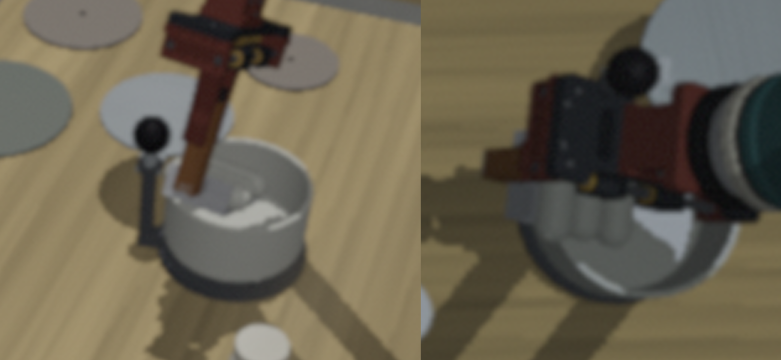

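Emit:
{"fn": "play_rows", "kwargs": {"series": [[[0, 1, -0.6, 0.1, 0, 0, 1], [0, 1.9, -1.7, 0.2, 0, 0, 1], [0, 2.8, -2.8, 0.296, 0, 0, 1], [0, 3.9, -3.8, 0.384, 0, 0, 1], [0, 5, -4.7, 0.471, 0, 0, 1], [0, 5.9, -5.3, 0.541, 0, 0, 1], [0, 6.9, -5.9, 0.61, 0, 0, 1], [0, 7.9, -6.4, 0.68, 0, 0, 1], [0, 8.9, -6.9, 0.75, 0, 0, 1], [0, 8.9, -6.9, 0.75, 0, 0, 1]]]}}

```text
t: 19.1
position: [0.487, -0.2555, 0.2652]
tcp_rot: [0.815, -0.074, 0.048, -0.572]
contact_force: [1.0, -0.3, -4.0]
width: 0.269
```

```bash
cat > v.py <<'E'
from ik import *
from ov import *
import sys
def v(tag):
    o=st(); p,Rs=scooppose(o); print(np.round(p,4),np.degrees(Rs.as_euler('ZYX')),"nose",p+Rs.apply([.065,0,0]))
    s=snap("side","s"+tag);t=snap("top","t"+tag)
    save(s,(220,10,390,190),3.3,"k1",lambda im:0)
    save(t,(310,150,430,270),4,"k2",lambda im:0)
    a=cv2.imread("pics/k1.png");b=cv2.imread("pics/k2.png");h=min(a.shape[0],b.shape[0]);o2=np.hstack([a[-h:],b[:h]]);cv2.imwrite(f"pics/v{tag}.png",cv2.resize(o2,None,fx=.75,fy=.75))
v(sys.argv[1])
E
python3 v.py 22
```

```text
t19.10 pos [ 0.487  -0.2555  0.2652] q [ 0.8154 -0.0745  0.0477 -0.5721] xyaw -0.177 tilt 1.223 j [-1.054  0.759  1.338  0.738  2.043  0.675] F [ 1.  -0.3 -4. ] M [-1.09  0.17 -0.02] w 0.269
[ 0.4933 -0.2164  0.1647] [-101.29863111   70.06676636   -1.23299547] nose [ 0.48893485 -0.23817406  0.10356177]
```

View pics/v22.png

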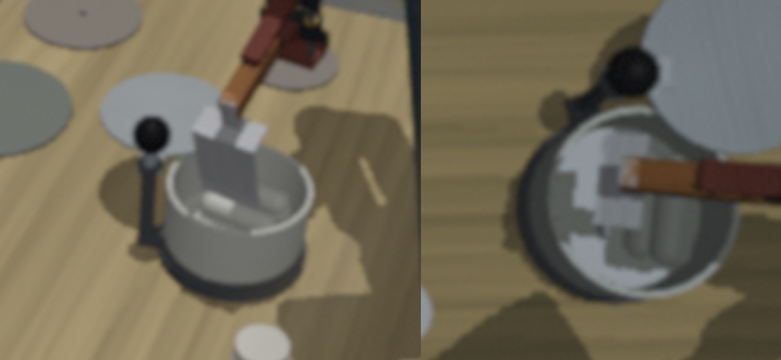

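```bash
python3 - <<'E'
from ik import *
o=get_obs(); print(np.round(o["contact_force"],1)); y=np.radians(-100.3); q=o["joints"]
for pd,z,off in ((70,.12,-.036),(70,.145,-.036),(69,.17,-.036),(64,.19,-.036),(58,.2,-.04),(52,.21,-.05),(46,.21,-.06),(40,.21,-.08),(34,.21,-.10),(30,.21,-.11)):
    P,Rt=dump(y,np.radians(pd),off=off,nz=z,lat=.003); q2,e=ik(P,Rt,q); print(e<1e-4,round(np.abs(q2-q).max()*12,2),end=' '); q=q2; rows([(P,Rt)],o)
E
```

```text
[ 0.   0.6 -2.3]
True 0.2 [0.2, -1.4, -0.5, 0.003, 0.006, -0.003, 1]
True 0.39 [0.2, -3.7, -1.4, 0.003, 0.006, -0.003, 1]
True 0.45 [0.2, -6.2, -2.0, -0.015, 0.006, -0.003, 1]
True 0.89 [0.2, -8.6, -1.3, -0.102, 0.006, -0.003, 1]
True 0.91 [0.2, -10.2, 0.3, -0.207, 0.006, -0.002, 1]
True 0.93 [0.2, -11.8, 2.6, -0.312, 0.006, -0.002, 1]
True 0.98 [0.2, -12.3, 5.2, -0.416, 0.007, -0.002, 1]
True 1.12 [0.2, -13.0, 8.8, -0.521, 0.007, -0.001, 1]
True 1.18 [0.2, -13.4, 12.4, -0.626, 0.007, -0.001, 1]
True 0.81 [0.2, -13.6, 14.4, -0.695, 0.007, -0.001, 1]
```

Emit:
{"fn": "play_rows", "kwargs": {"series": [[[0, -1.4, -0.5, 0, 0, 0, 1], [0, -3.7, -1.4, 0, 0, 0, 1], [0, -6.2, -2, -0.015, 0, 0, 1], [0, -8.6, -1.3, -0.1, 0, 0, 1], [0, -10.2, 0.3, -0.2, 0, 0, 1], [0, -11.8, 2.6, -0.31, 0, 0, 1], [0, -12.3, 5.2, -0.415, 0, 0, 1], [0, -13, 8.8, -0.52, 0, 0, 1], [0, -13.4, 12.4, -0.62, 0, 0, 1], [0, -13.6, 14.4, -0.695, 0, 0, 1]]]}}

```text
t: 20.03
position: [0.5181, -0.0695, 0.3506]
tcp_rot: [0.963, -0.083, 0.023, -0.257]
contact_force: [-0.7, 1.2, -3.2]
width: 0.273
```

```bash
python3 v.py 23; python3 - <<'E'
from h import *
crop("s23",240,60,350,160,7,"k5")
E
```

```text
t20.03 pos [ 0.5181 -0.0695  0.3506] q [ 0.9626 -0.0829  0.0231 -0.2568] xyaw -0.172 tilt 0.521 j [-0.613  0.222  1.512  0.469  1.638  1.107] F [-0.7  1.2 -3.2] M [-0.3   0.17  0.03] w 0.273
[ 0.5123 -0.1037  0.2483] [-99.81463878  29.87892785   0.12966063] nose [ 0.50271336 -0.15922695  0.21594393]
```

View pics/v23.png

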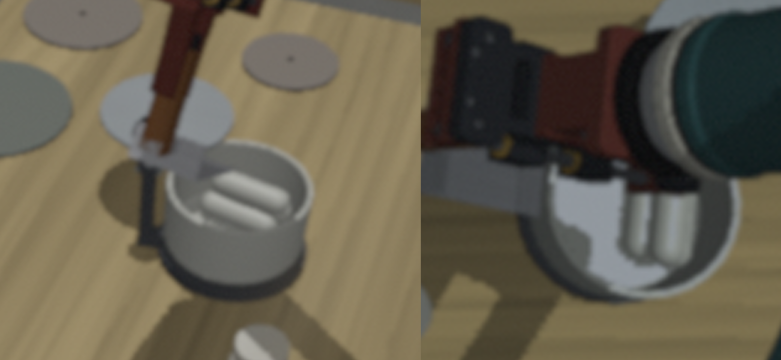

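View pics/k5.png

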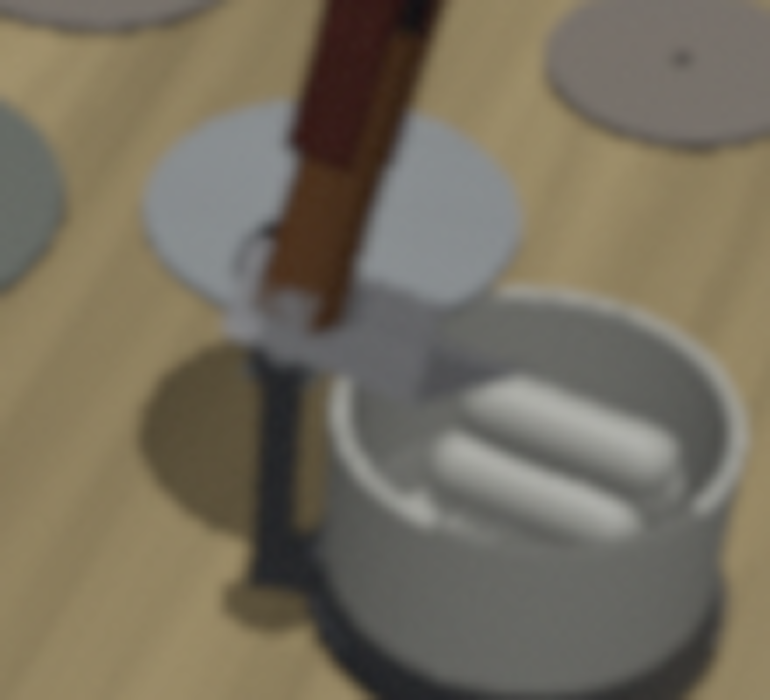

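```bash
python3 - <<'E'
from ik import *
T=load("top0")
print("pot",atz(T,(302.8,253.9),.085),"bowl",atz(T,(278,129),.05))
for px in((250,245),(207,274)): print("yellow",atz(T,px,.015))
o=get_obs(); q=o["joints"]; y=np.radians(-100)
O=np.array([.56,-.045])
P0,R0=toolpose([*O,.15],y,0); print(P0)
p0,Rs=scooppose(o)
for k in np.arange(1,11)/10:
    k2=k*k*(3-2*k)
    P,Rt=toolpose(p0+([*O,.1]-p0)*k2,y,np.radians(29.9*(1-k2))); q2,e=ik(P,Rt,q); print(e<1e-4,round(np.abs(q2-q).max()*12,2),end=' '); q=q2; rows([(P,Rt)],o)
print(q)
E
```

```text
pot [ 0.39550697 -0.05583628  0.085     ] bowl [ 0.7496941  -0.00495444  0.05      ]
yellow [0.42298067 0.08447284 0.015     ]
yellow [0.34620811 0.20654631 0.015     ]
[0.5740655  0.03476943 0.2214    ]
True 0.24 [0.2, -0.1, 0.6, -0.016, 0.002, 0.008, 1]
True 0.56 [0.4, -0.2, 2.1, -0.056, 0.002, 0.008, 1]
True 0.81 [0.9, -0.3, 4.4, -0.115, 0.002, 0.008, 1]
True 0.95 [1.4, -0.5, 7.3, -0.185, 0.001, 0.008, 1]
True 1.01 [1.9, -0.6, 10.4, -0.263, 0.001, 0.008, 1]
True 1.1 [2.5, -0.7, 13.5, -0.34, 0.001, 0.008, 1]
True 1.1 [3.0, -0.6, 16.4, -0.411, 0.0, 0.008, 1]
True 0.96 [3.4, -0.6, 18.8, -0.469, 0.0, 0.008, 1]
True 0.68 [3.7, -0.6, 20.5, -0.509, 0.0, 0.008, 1]
True 0.25 [3.8, -0.5, 21.1, -0.524, -0.0, 0.008, 1]
[-5.95969443e-02  3.74340983e-01  1.62586662e+00  1.08815806e-12
  1.14138505e+00  1.68573231e+00]
```

Emit:
{"fn": "play_rows", "kwargs": {"series": [[[0.2, -0.1, 0.6, -0.016, 0, 0, 1], [0.4, -0.2, 2.1, -0.056, 0, 0, 1], [0.9, -0.3, 4.4, -0.115, 0, 0, 1], [1.4, -0.5, 7.3, -0.185, 0, 0, 1], [1.9, -0.6, 10.4, -0.263, 0, 0, 1], [2.5, -0.7, 13.5, -0.34, 0, 0, 1], [3, -0.6, 16.4, -0.411, 0, 0, 1], [3.4, -0.6, 18.8, -0.469, 0, 0, 1], [3.7, -0.6, 20.5, -0.509, 0, 0, 1], [3.8, -0.5, 21.1, -0.524, 0, 0, 1]]]}}

```text
t: 20.97
position: [0.5739, 0.0295, 0.1643]
tcp_rot: [0.996, -0.087, -0.004, -0.001]
contact_force: [0.1, -0.7, -2.5]
width: 0.27
```

Emit:
{"fn": "play_rows", "kwargs": {"series": [[[0, 0, 0, 0, 0, 0, 1], [0, 0, 0, 0, 0, 0, 1]]]}}

```text
t: 21.13
position: [0.5748, 0.027, 0.1668]
tcp_rot: [0.996, -0.088, -0.002, -0.002]
contact_force: [0.8, -1.1, -2.1]
width: 0.27
```

```bash
python3 - <<'E'
from ik import *
o=st(); p,Rs=scooppose(o); print(np.round(p,4),np.degrees(Rs.as_euler('ZYX')))
snap("side","s24"); crop("s24",210,60,370,220,4.5,"k6")
for z in (.02,.003,-.001):
    rows([toolpose([.56,-.045,z],Rs.as_euler('ZYX')[0],0)],o)
E
```

```text
t21.13 pos [0.5748 0.027  0.1668] q [ 0.9961 -0.0879 -0.0025 -0.0019] xyaw -0.176 tilt 0.006 j [-0.076  0.382  1.626  0.004  1.138  1.669] F [ 0.8 -1.1 -2.1] M [ 0.1  -0.02 -0.  ] w 0.270
[ 0.5603 -0.0524  0.0951] [-100.08460305    0.1960478    -0.30020555]
[-0.2, -0.7, 7.5, -0.003, 0.005, 0.0, 1]
[-0.2, -0.7, 9.2, -0.003, 0.005, 0.0, 1]
[-0.2, -0.7, 9.6, -0.003, 0.005, 0.0, 1]
```

View pics/k6.png

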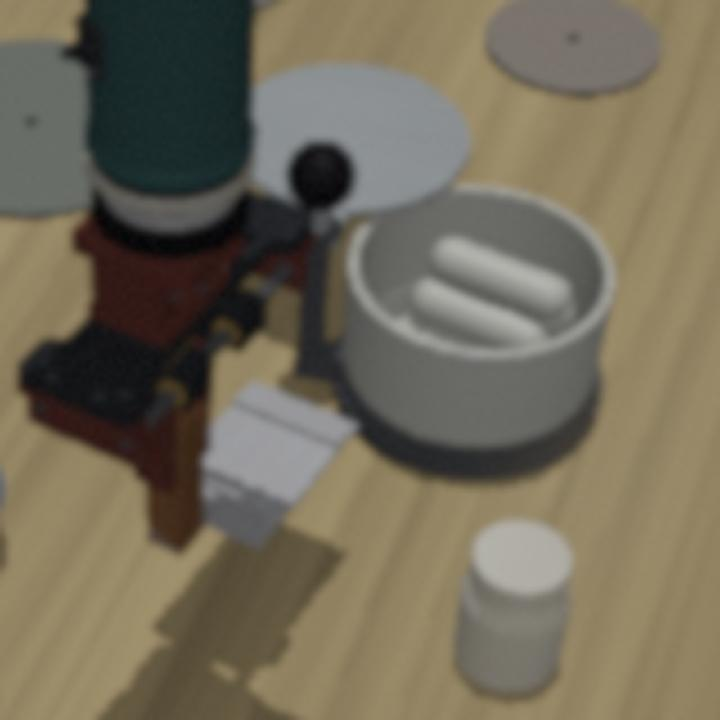

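Emit:
{"fn": "play_rows", "kwargs": {"series": [[[0, -0.2, 1.5, 0, 0, 0, 1], [0, -0.5, 4, 0, 0, 0, 1], [0, -0.7, 6.5, 0, 0, 0, 1], [0, -0.7, 8.3, 0, 0, 0, 1], [0, -0.7, 9, 0, 0, 0, 1], [0, -0.7, 9.2, 0, 0, 0, 1], [0, -0.7, 9.35, 0, 0, 0, 1], [0, -0.7, 9.35, 0, 0, 0, 1]]]}}

```text
t: 21.85
position: [0.5768, 0.034, 0.0743]
tcp_rot: [0.996, -0.088, -0.001, -0.002]
contact_force: [-0.1, 0.9, -2.4]
width: 0.272
```

```bash
python3 - <<'E'
from ik import *
o=st(); p,Rs=scooppose(o); print(np.round(p,4),np.degrees(Rs.as_euler('ZYX')))
snap("side","s25"); crop("s25",210,100,310,210,6,"k6")
E
```

```text
t21.85 pos [0.5768 0.034  0.0743] q [ 0.9961 -0.0882 -0.001  -0.0016] xyaw -0.177 tilt 0.004 j [-0.063  0.498  1.708  0.004  0.937  1.682] F [-0.1  0.9 -2.4] M [ 0.2  -0.01  0.02] w 0.272
[ 0.5625 -0.0455  0.0027] [-100.12524844    0.17426921   -0.13357633]
```

View pics/k6.png

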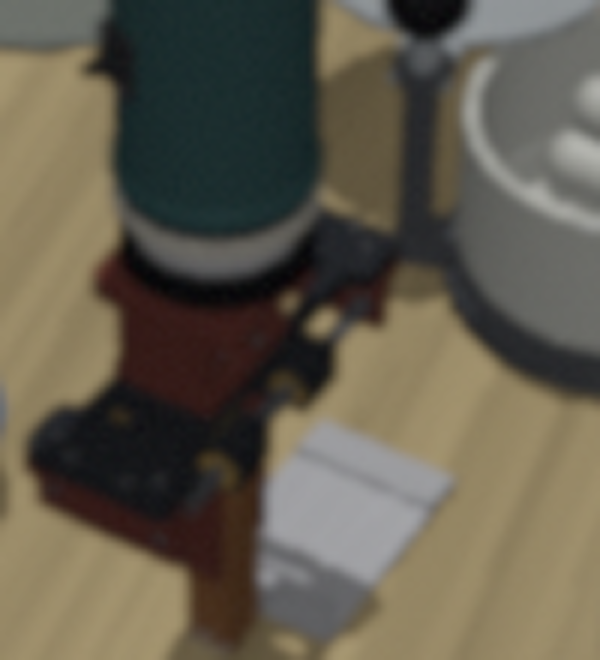

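Still about 2 mm up. I'll inch down until it makes contact.

Emit:
{"fn": "play_rows", "kwargs": {"series": [[[0, 0, 0.1, 0, 0, 0, 1], [0, 0, 0.2, 0, 0, 0, 1], [0, 0, 0.3, 0, 0, 0, 1], [0, 0, 0.35, 0, 0, 0, 1], [0, 0, 0.35, 0, 0, 0, 1]]]}}

```text
t: 22.32
position: [0.5766, 0.0349, 0.0716]
tcp_rot: [0.996, -0.087, -0.001, -0.001]
contact_force: [-3.1, 2.8, 12.6]
width: 0.272
```

Contact at 12.6 N, so it's on the bench. I'll release and retreat straight up.

Emit:
{"fn": "play_rows", "kwargs": {"series": [[[0, 0, -0.1, 0, 0, 0, 0.5], [0, 0, -0.1, 0, 0, 0, 0.5], [0, 0, -0.1, 0, 0, 0, 0.2], [0, 0, -0.1, 0, 0, 0, 0.2], [0, 0, -0.1, 0, 0, 0, 0.2], [0, 0, -2, 0, 0, 0, 0.2], [0, 0, -5, 0, 0, 0, 0.2], [0, 0, -8, 0, 0, 0, 0.2], [0, 0, -11, 0, 0, 0, 0.2], [0, 0, -14, 0, 0, 0, 0.2]]]}}

```text
t: 23.15
position: [0.5759, 0.0342, 0.2106]
tcp_rot: [0.996, -0.088, -0.003, -0.001]
contact_force: [0.9, 0.7, 0.0]
width: 0.796
```

Emit:
{"fn": "play_rows", "kwargs": {"series": [[[0, 2, -2, 0, 0, 0, 0], [2, 4, -4, 0, 0, 0, 0], [5, 6, -6, 0, 0, 0, 0], [8, 8, -8, 0, 0, 0, 0], [10, 10, -8, 0, 0, 0, 0], [12, 13, -8, 0, 0, 0, 0], [12, 16, -8, 0, 0, 0, 0], [12, 19, -8, 0, 0, 0, 0], [12, 22, -8, 0, 0, 0, 0]]]}}

```text
t: 23.9
position: [0.6561, -0.205, 0.2876]
tcp_rot: [0.996, -0.088, -0.003, -0.002]
contact_force: [1.0, -0.4, -0.4]
width: 1.003
```

```bash
python3 - <<'E'
from h import *
st(); snap("side","s26");snap("top","t26")
crop("s26",100,60,370,260,2.9,"m1")
E
```

```text
t23.90 pos [ 0.6561 -0.205   0.2876] q [ 0.9962 -0.0876 -0.0027 -0.0017] xyaw -0.175 tilt 0.006 j [-0.404  0.446  1.21   0.002  1.491  1.342] F [ 1.  -0.4 -0.4] M [0.04 0.01 0.01] w 1.003
```

View pics/m1.png

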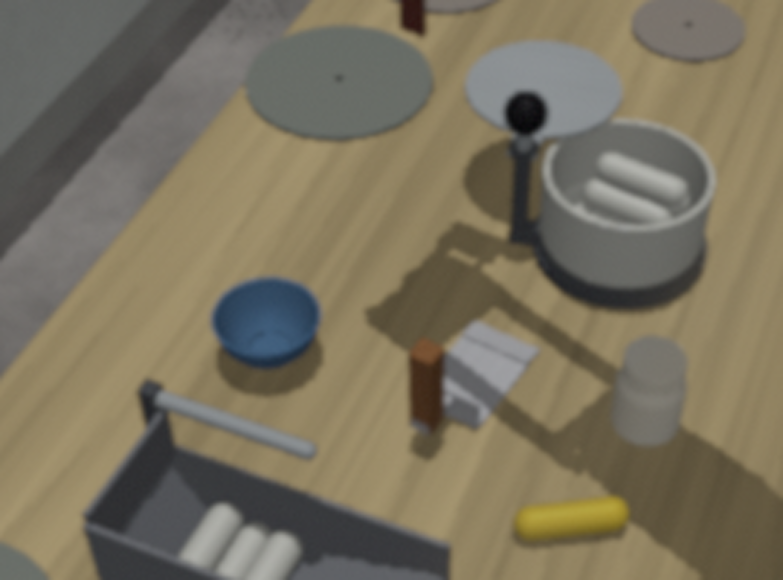

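View pics/t26.png

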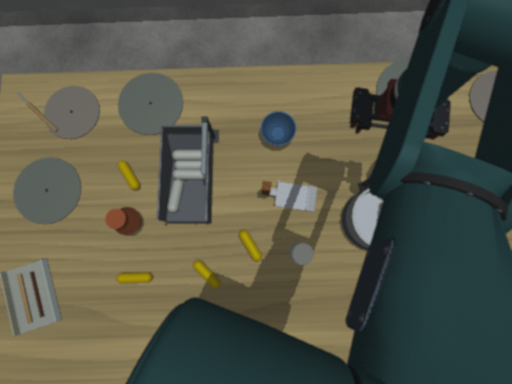

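Emit:
{"fn": "play_rows", "kwargs": {"series": [[[0, -4, -1, 0, 0, 0, 0], [0, -8, -2, 0, 0, 0, 0], [0, -12, -2, 0, 0, 0, 0], [0, -16, -2, 0, 0, 0, 0], [0, -20, -2, 0, 0, 0, 0], [0, -24, -2, 0, 0, 0, 0], [0, -28, -2, 0, 0, 0, 0], [0, -32, -2, 0, 0, 0, 0], [0, -34, -2, 0, 0, 0, 0], [0, -34, -2, 0, 0, 0, 0]]]}}

```text
t: 24.83
position: [0.7155, 0.1373, 0.3086]
tcp_rot: [0.996, -0.085, -0.003, -0.003]
contact_force: [-0.5, 0.1, -0.2]
width: 1.0
```

```bash
python3 - <<'E'
from h import *
st(); snap("top","t27"); crop("t27",255,110,435,260,4.3,"m2"); crop("t26",145,105,235,235,4.5,"m3")
E
```

```text
t24.83 pos [0.7155 0.1373 0.3086] q [ 0.9964 -0.0849 -0.0026 -0.0027] xyaw -0.170 tilt 0.007 j [0.092 0.5   1.072 0.006 1.574 1.833] F [-0.5  0.1 -0.2] M [ 0.08 -0.01 -0.  ] w 1.000
```

View pics/m2.png

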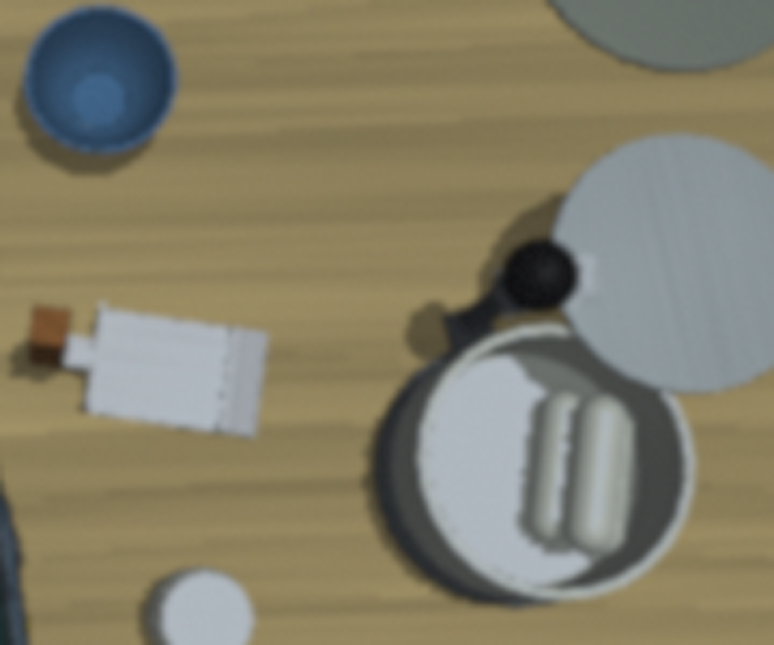

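View pics/m3.png

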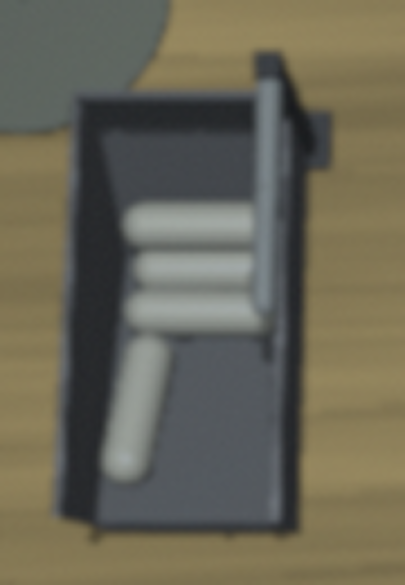

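Four rods are in the bin. In the jar I see two, one riding higher on a third whose edge shows at about (628,480). The scoop is upright and empty, and the bystanders have not moved. I'll hand in.

```bash
python3 - <<'E'
from h import *
print(np.abs(load("t27")["frame"][200:245,100:145].astype(int)-load("top0")["frame"][200:245,100:145]).mean())
print(close_job())
E
```

```text
29.160329218106995
the job is handed in; nothing more can be done
None
```

```bash
python3 - <<'E'
from h import *
a=load("top0")["frame"].astype(int)
print(np.abs(load("t26")["frame"][200:245,100:145].astype(int)-a[200:245,100:145]).mean()); crop("t27",90,190,160,250,6,"m4")
E
```

```text
18.139094650205763
```

View pics/m4.png

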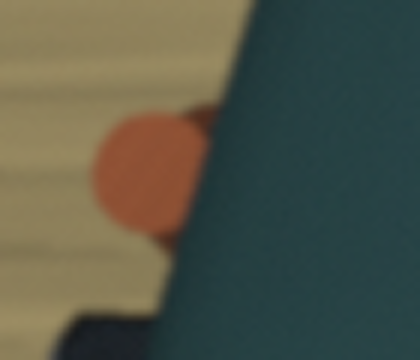

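```bash
python3 - <<'E'
from h import *
A=[]
for t in("top0","t14","t15","t20","t26"):
    f=load(t)["frame"]; m=cv2.inRange(f,(0,0,90),(75,90,255))[195:245,90:150]; ys,xs=np.where(m); print(t,xs.mean()+90,ys.mean()+195,len(xs)); A.append(f[195:245,90:150])
cv2.imwrite("pics/m5.png",cv2.resize(np.hstack(A),None,fx=2.6,fy=2.6))
E
```

```text
top0 115.834451901566 219.94183445190157 447
t14 138.1851851851852 220.51851851851853 27
t15 117.50395778364117 219.1424802110818 379
t20 117.62234042553192 219.00265957446808 376
t26 117.736 218.98933333333332 375
```

View pics/m5.png

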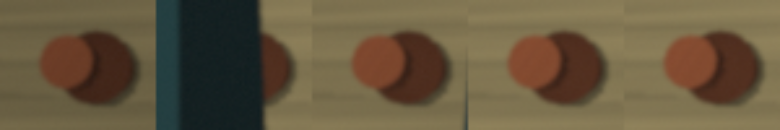

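The job is handed in, and by my last pictures every step came out as asked. It took about 25 s on the robot's clock, out of the 72 s allowed.

**What I did**
- **Cover:** I turned the knob until the cover hit its stop. It stayed put under a further turn, and its outline matched the fully open position.
- **Scooping:** The scoop came up with four rods, a full layer of three with one on top. Drawing it out under the bar left exactly three, and the fourth fell back into the bin.
- **Jar and scoop:** I tipped the three rods into the jar and stood the scoop upright on the bench. It was empty.

**Last checks**
- **Rods:** Four are visible in the bin and none on the bench or in the scoop. Only two are clearly visible in the jar. The third lies under the upper one with just an edge showing, so I count three there from seven minus four.
- **Bystanders:** The bowl and glaze pot look unmoved. A late, rough comparison of the vase's patch of the picture differed from the start. In colour crops the vase looks the same before and after; its mask centre shifted about 2 pixels, which I put down to the lighting changing between pictures. I ran both of those after handing in, so a very small move of the vase isn't strictly ruled out.
- **Forces:** The largest contact force I read was about 16 N, while pushing the scoop into the rods. The robot was touching nothing at hand-in.

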